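# Sort two clamp studs by groove pitch in the notched gauge

### The job

Sort the two ring-grooved clamp studs by pitch: seat each in the bay of the gauge plate whose brass notches match its rings, fully home and level, centred in the bay with its head at the blue fork, and let go. First seat the stud that already lies on the wooden V-rest; then draw the other out of the rack by its shank, lay it down on the V-rest, let go of it there, take it again by its waist and seat it in the other bay. Leave everything else on the bench where it is.

Things in the scene. Friction and masses are not known exactly. Their poses are not given: they have to be found in the camera images.
- stud_1: Steel stud 180 mm long, 0.2 to 0.3 kg, head towards the robot. Origin on its axis, mid waist; x along it, away from the head. Along x (mm): dark head -110 to -100 (dia 27), plain shank to -62, ring zone -62 to -22, plain waist -22 to 22 (grip here to seat it), ring zone 22 to 62, end 70. Rod dia 18, rings dia 28. Starts on the V-rest.
- stud_2: Steel stud 180 mm long, 0.2 to 0.3 kg, head towards the robot. Origin on its axis, mid waist; x along it, away from the head. Along x (mm): dark head -110 to -100 (dia 27), plain shank to -62, ring zone -62 to -22, plain waist -22 to 22 (grip here to seat it), ring zone 22 to 62, end 70. Rod dia 18, rings dia 28. Starts in the rack, axis 44 mm up.
- stud_1_head (a point): Middle of stud_1's head, on the axis, 105 mm from its origin on the -x side. One stud is fine: rings 12 mm apart, 4 thick, centred 24, 36, 48, 60 mm either side of the origin; the other is coarse: 16 apart, 5 thick, at 26, 42, 58. Which is which is to be seen or felt.
- stud_2_head (a point): The same point on stud_2.
- gauge: Fixed grey plate 230 x 210 x 12 mm; origin on the bench under it; x along both bays, away from the robot, y left. Bays at y = +60 and -60. Each has a blue fork for the shank at the robot's end (cheeks at x -93 to -67, 32 mm apart, 80 mm high: no room there for fingers) and two rows of brass teeth, one per ring zone. Between the rows, 50 mm about the bay's middle is free for fingers.
- bay_left (a point): Bay at gauge y = +60: the point, 54.7 mm above the bench, where the origin of a seated stud should be, give or take the teeth's shift: each bay's teeth are off by up to 4 mm either way along x (not told: feel for it). Axes as the gauge. One bay is fine (teeth 12 apart, 4 thick), the other coarse (16 apart, 5 thick); which is which varies and is not told.
- bay_right (a point): The same for the bay at gauge y = -60. The teeth have 45-degree V tops. In the matching bay they drop between the stud's rings with 2 mm (fine) or 3 mm (coarse) play either way along x, and the rod lies in the Vs. With rings standing on teeth (wrong bay, or out of step) the stud's axis is about 7 mm too high.
- rest: Fixed wooden V-rest, base 150 x 64 x 10 mm; origin on the bench under its middle, x along the V, away from the robot. Two 45-degree V blocks, 36 mm long, centred 44 mm either side of the middle, tops 55 mm above the bench, carry a stud's ring zones (head towards the robot); the 52 mm between them are free for fingers.
- rest_axis (a point): Point over the middle of the V-rest, 49.8 mm above the bench, where the origin of a stud laid in it should be.
- rack: Fixed plywood rack, three channels along x, 34 mm wide, open above and at the robot's end; origin on the bench under the middle one, which holds stud_2, shank and head sticking out. x -60 to 84 mm, channel floors 30 mm up, walls 4 mm thick and 80 mm high: no room for fingers in the channels.
- blank: Bystander, to be left alone: plain round aluminium bar lying inside a side channel of the rack.
- wrench: Bystander, to be left alone: steel wrench.
- hammer: Bystander, to be left alone: hammer.
- spray: Bystander, to be left alone: white bottle with blue cap.
- tape: Bystander, to be left alone: cardboard ring (tape roll).
- mug: Bystander, to be left alone: white mug.
- packer: Bystander, to be left alone: green plastic glazing packer.
Not all that is in view belongs to the job. Leave any green or orange look-alike of the stud_2 alone. Leave any purple look-alike of the rest alone.

How it is judged (in metres and radians):
On the way, in this order (a step that is already met when the one before it is completed fails the run):
1. stud_1 is down home in one of the bays (((x of stud_1 in the frame of bay_left between -0.02 and 0.02 m and y of stud_1 in the frame of bay_left between -0.005 and 0.005 m and z of stud_1 in the frame of bay_left between -0.004 and 0.003 m and x of stud_1_head in the frame of bay_left below -0.08 m and angle between the x axis of stud_1 and the x axis of gauge, either way round below 0.06 rad) or (x of stud_1 in the frame of bay_right between -0.02 and 0.02 m and y of stud_1 in the frame of bay_right between -0.005 and 0.005 m and z of stud_1 in the frame of bay_right between -0.004 and 0.003 m and x of stud_1_head in the frame of bay_right below -0.08 m and angle between the x axis of stud_1 and the x axis of gauge, either way round below 0.06 rad))), for 0.2 s.
2. stud_2 lies on the V-rest, let go, at rest (horizontal distance between stud_2 and rest below 0.025 m and z of stud_2 in the frame of rest_axis between -0.004 and 0.004 m and angle between the x axis of stud_2 and the x axis of rest, either way round below 0.1 rad and contact force between the fingers and stud_2 below 0.1 N and linear speed of stud_2 below 0.02 m/s), for 0.1 s.
At the end, for the whole second after the job is handed in: One stud lies in each bay, at rest: axis no more than 3 mm above or 4 mm below the seated height (only the matching bay allows it), within 5 mm of the bay's centre line, 20 mm of the bay point lengthways and 0.06 rad of the bay's direction, head on the fork's side ((((x of stud_1 in the frame of bay_left between -0.02 and 0.02 m and y of stud_1 in the frame of bay_left between -0.005 and 0.005 m and z of stud_1 in the frame of bay_left between -0.004 and 0.003 m and x of stud_1_head in the frame of bay_left below -0.08 m and angle between the x axis of stud_1 and the x axis of gauge, either way round below 0.06 rad) and (x of stud_2 in the frame of bay_right between -0.02 and 0.02 m and y of stud_2 in the frame of bay_right between -0.005 and 0.005 m and z of stud_2 in the frame of bay_right between -0.004 and 0.003 m and x of stud_2_head in the frame of bay_right below -0.08 m and angle between the x axis of stud_2 and the x axis of gauge, either way round below 0.06 rad)) or ((x of stud_1 in the frame of bay_right between -0.02 and 0.02 m and y of stud_1 in the frame of bay_right between -0.005 and 0.005 m and z of stud_1 in the frame of bay_right between -0.004 and 0.003 m and x of stud_1_head in the frame of bay_right below -0.08 m and angle between the x axis of stud_1 and the x axis of gauge, either way round below 0.06 rad) and (x of stud_2 in the frame of bay_left between -0.02 and 0.02 m and y of stud_2 in the frame of bay_left between -0.005 and 0.005 m and z of stud_2 in the frame of bay_left between -0.004 and 0.003 m and x of stud_2_head in the frame of bay_left below -0.08 m and angle between the x axis of stud_2 and the x axis of gauge, either way round below 0.06 rad))) and linear speed of each of stud_1, stud_2 below 0.01 m/s); the robot touches nothing.
It fails at once if something else on the bench is moved more than 30 mm (distance of any of blank, wrench, hammer, spray, tape, mug, packer from where it was at the start of the episode above 0.03 m).
It also fails if it takes over 72 s, if anything falls off the work surface, if the arm or the gripper's body presses on something with over 40 N, if the wrist force passes 120 N, or if a joint passes its speed limit or range.

### The arm

A 6-joint arm with a two-finger parallel gripper is mounted at the origin on the work surface. World frame = base frame: x ahead of the robot, y to its left, z up, the work surface at z = 0. Lengths are in m, angles in degrees, forces in N, time in s.
With the tool pointing down it reaches from about 0.3 to 0.75 m from the base axis. Payload 8.5 kg.
Tool frame: the origin (TCP) lies at the very end of the fingers, on their centre line; the grasp point (between the pads) lies 19 mm behind it (grip_depth is the distance from the TCP to the grasp point, in m); z points along the fingers, y is the direction in which the jaws open and shut (so a half turn about z gives the same grasp; the last joint's range is limited). The gripper opens to 85 mm and grips with 20 to 120 N. Pads are 22 mm wide; open, the fingers measure 114 mm over their backs; the gripper's body (76 mm by 85 mm) begins 54 mm behind the grasp point. The pads swing forward as they close: fully open they stand 13 mm farther back than shut.
Start: joints at [51.893, 21.807, 74.336, -0, 83.858, -12.336], TCP at [0.239, 0.495, 0.231] pointing down, gripper open.
Joint ranges: [-178.18, 178.18], [-50.72, 133.34], [12.68, 142.11], [-81.47, 261.47], [9.98, 163.14], [-165.26, 165.26]. Speed limits (degrees/s): [136.94, 136.94, 180, 180, 180, 180].

### API

Orientations are given as a 3x3 rotation matrix whose columns are the frame's x, y, z axes.
In Python, from rig import observe, get_image, close_job, silhouettes, grip_depth gives the robot as it stands. The module is installed in compiled form; this text tells all that it offers.
- The arm moves only by the shell command python3 -m crank 'ROWS' [FORCE]. ROWS is a JSON object of lists of equal length, an entry for each row: "slide": the shift along the tool's x, y, z in m, a list of three; "roll": the turn about the tool's z in rad; "grip": the finger opening in m, from 0 to 0.0854. A call has exactly 8 rows; each row is the pose to reach, as a shift and turn from the pose commanded when the call began, along the tool's axes at that moment; what a row does not reach only later rows make up. A row lasts 1/10 s, in which the tool goes at most 50 mm and 8.59 degrees, less where a joint would pass 70% of its speed; a pose out of reach is approached as far as the arm can. A call with a gripper value outside its range is refused whole. The fingers move at their own pace and stop on an object; FORCE is the grip in N (left out, the last holds). Time passes only in rows, so rows that repeat a pose let the fingers close, or fill a call up. It gives the time, the measured TCP pose, the force and the opening at its end, in the units of the state.
- observe(): the state, without advancing time (a new reading comes with each control period).
- get_image(name): name is "scene" or "side" or "wrist"; returns a dict with "frame" (420x560x3 uint8, red, green, blue), "fx", "fy", "cx", "cy" (pixels), "xyz" and "rotation" of the camera in the world. Camera axes: x right, y down, z forward; pixel columns grow to the right and rows downward; lengths in m; the calibration is good to about 2 mm. A picture is of the moment at which its call begins. There is no depth.
- close_job(): hands the job in, once; it reports no verdict.
Trained networks look in a picture, given as the dict that the camera call returned (one of the last four; its "shot" number tells which), for a name from the list of things; names that differ only in an ending like _2 or _b are one class to them, and where a whole thing is asked for, a point or a joint stands for the part that bears it (a point fixed in the world has none). Each returns a list of dicts, best first, with "confidence" (0 to 1); they miss things now and then, are a little off and sometimes report something else, mostly with a low value. They report only what shows in the picture. A call takes as long as a camera call. They do not tell look-alikes from the thing itself.
- silhouettes(target, picture): "pixels" (420x560 bool, what is visible of it) and "box" ([centre column, centre row, width, height] in pixels, round what is visible of it).
The state is a dict: "time_s": time; "q": joint angles; "qvel": joint speeds; "joint_efforts": joint torques, N m; "position": TCP position; "tool_rot": TCP orientation; "ft_force": force on the tool from outside, world axes, zero at the start; "wrist_torque": the same for the moment, N m; "grip_width": finger opening in m.
Only numpy, scipy, OpenCV 4.12 (cv2) and the standard library are available. Lean on these libraries where they do the work, as an engineer would, in place of code of your own. Each camera call takes 0.05 s, during which the arm holds its last target.

## Working session

There is one attempt and no reset: what is moved stays moved. The work goes in short steps, Python scripts to look and compute and a shell command to move; the robot and the scene stay as the last step left them, time stands still between calls to the robot, and variables do not carry over. Pictures are saved under pics/ and viewed, and the job is handed in when it is done.

```bash
mkdir -p pics; ls
cat > h.py <<'E'
from rig import *
import numpy as np, cv2
def save(p,n,crop=None,s=1):
    f=p["frame"][:,:,::-1]
    if crop: x0,y0,x1,y1=crop; f=f[y0:y1,x0:x1]
    f=cv2.resize(f,None,fx=s,fy=s,interpolation=cv2.INTER_CUBIC); cv2.imwrite(f"pics/{n}.png",f)
def proj(p,P):
    P=np.atleast_2d(P); c=(P-np.array(p["xyz"]))@np.array(p["rotation"])
    return np.c_[p["fx"]*c[:,0]/c[:,2]+p["cx"],p["fy"]*c[:,1]/c[:,2]+p["cy"]]
def unproj(p,uv,z):
    uv=np.atleast_2d(uv).astype(float)
    d=np.c_[(uv[:,0]-p["cx"])/p["fx"],(uv[:,1]-p["cy"])/p["fy"],np.ones(len(uv))]@np.array(p["rotation"]).T
    o=np.array(p["xyz"]); return o+d*((z-o[2])/d[:,2])[:,None]
E
python3 - <<'E'
from h import *
print({k:np.round(v,3).tolist() for k,v in observe().items()},grip_depth)
import pickle
for n in ["scene","side","wrist"]:
    p=get_image(n); save(p,n+"0",s=1.4); pickle.dump(p,open(n+"0.pkl","wb")); print(n,p["fx"],p["fy"],p["cx"],p["cy"],np.round(p["xyz"],4),np.round(p["rotation"],3).tolist())
E
```

```text
pics
{'time_s': 0.0, 'q': [51.894, 21.842, 74.385, -0.002, 83.86, -12.335], 'qvel': [-0.085, -0.049, -0.014, 0.001, -0.134, 0.031], 'joint_efforts': [0.002, -44.845, -23.128, -0.0, 0.005, -0.0], 'position': [0.239, 0.495, 0.231], 'tool_rot': [[-0.901, 0.435, -0.001], [0.435, 0.901, -0.001], [0.0, -0.001, -1.0]], 'ft_force': [0.025, -0.463, 0.225], 'wrist_torque': [0.008, 0.005, 0.022], 'grip_width': 0.085} 0.0187
scene 434.1248715784017 434.1248715784017 276.51084264253217 204.10613385336416 [1.5407 0.0368 0.7852] [[0.102, 0.568, -0.816], [0.995, -0.077, 0.07], [-0.023, -0.819, -0.573]]
side 438.49814853180624 438.49814853180624 289.9512891920833 206.47985377773207 [-0.4487  1.1309  0.8446] [[-0.733, -0.343, 0.587], [-0.679, 0.343, -0.649], [0.021, -0.874, -0.485]]
wrist 305.1131892556657 305.1131892556657 282.22365815508755 205.66641127055655 [0.1701 0.5282 0.375 ] [[0.434, 0.859, 0.27], [0.901, -0.414, -0.131], [-0.001, 0.301, -0.954]]
```

View pics/scene0.png

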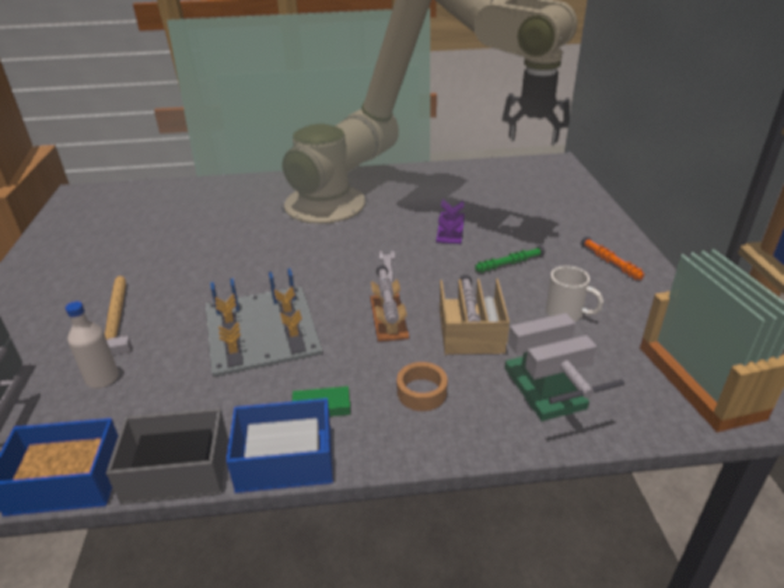

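View pics/side0.png

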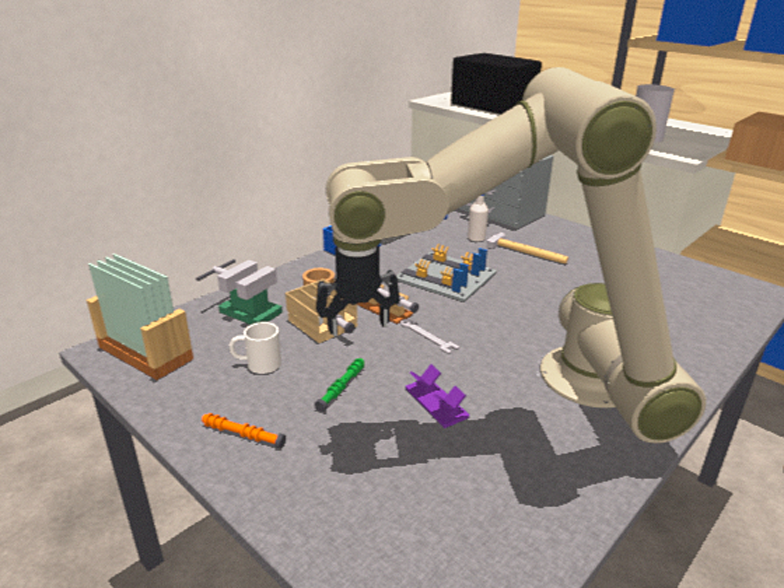

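View pics/wrist0.png

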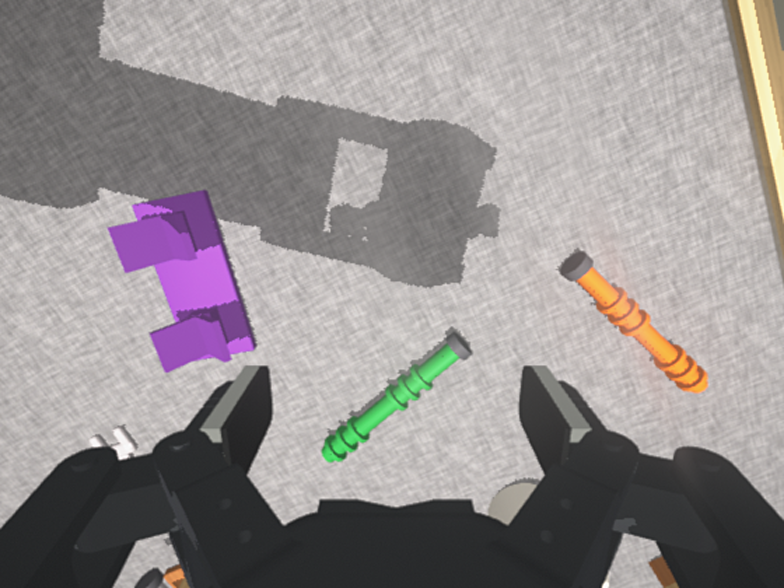

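Run:
```python
from h import *
for cam in ["scene","side"]:
    p=get_image(cam)
    for t,z in [("gauge",0.012),("rest",0.0),("rack",0.04),("stud_1",0.05),("wrench",0.005)]:
        for r in silhouettes(t,p):
            m=r["pixels"]; ys,xs=np.nonzero(m)
            if len(xs)<5: continue
            (c,wh,a)=cv2.minAreaRect(np.c_[xs,ys].astype(np.float32))
            print(cam,t,round(r["confidence"],2),np.round(r["box"],0),np.round(unproj(p,[[xs.mean(),ys.mean()]],z)[0],3))
    save(p,cam+"c",crop=(140,180,380,280) if cam=="scene" else (190,130,370,270),s=3.3 if cam=="scene" else 4)
```

```text
scene gauge 0.97 [188. 232.  84.  78.] [ 0.567 -0.139  0.012]
scene gauge 0.59 [301. 276.  40.  39.] [0.761 0.16  0.012]
scene gauge 0.55 [411. 213.  42.  40.] [0.521 0.518 0.012]
scene rest 0.69 [279. 224.  26.  46.] [0.531 0.123 0.   ]
scene rest 0.6 [322. 159.  17.  34.] [0.162 0.328 0.   ]
scene rack 0.76 [341. 225.  49.  56.] [0.634 0.28  0.04 ]
scene stud_1 0.88 [278. 211.  15.  42.] [0.529 0.123 0.05 ]
scene stud_1 0.88 [366. 184.  49.  22.] [0.428 0.406 0.05 ]
scene stud_1 0.81 [333. 216.  14.  34.] [0.563 0.289 0.05 ]
scene stud_1 0.75 [436. 186.  43.  32.] [0.463 0.636 0.05 ]
scene wrench 0.54 [277. 190.   8.  26.] [0.33  0.143 0.005]
side gauge 0.85 [318. 197.  66.  37.] [ 0.522 -0.133  0.012]
side rest 0.81 [312. 284.  44.  49.] [0.198 0.309 0.   ]
side rest 0.53 [274. 225.  36.  16.] [0.527 0.121 0.   ]
side rack 0.78 [229. 225.  51.  40.] [0.611 0.312 0.04 ]
side stud_1 0.63 [172. 306.  58.  23.] [0.362 0.683 0.05 ]
side stud_1 0.56 [240. 277.  37.  40.] [0.337 0.46  0.05 ]
side wrench 0.68 [277. 220.  36.  21.] [0.525 0.127 0.005]
side wrench 0.59 [304. 240.  37.  23.] [0.372 0.144 0.005]
```

View pics/scenec.png

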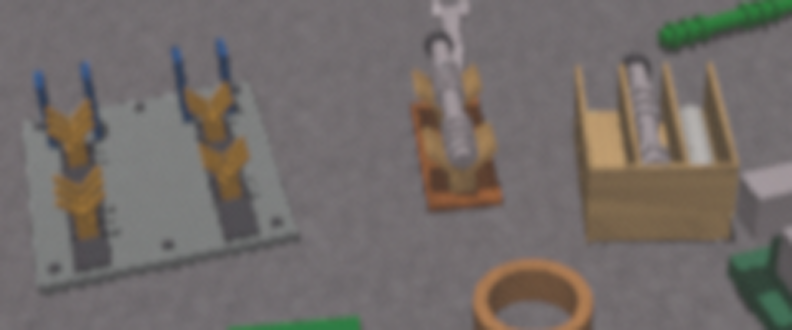

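View pics/sidec.png

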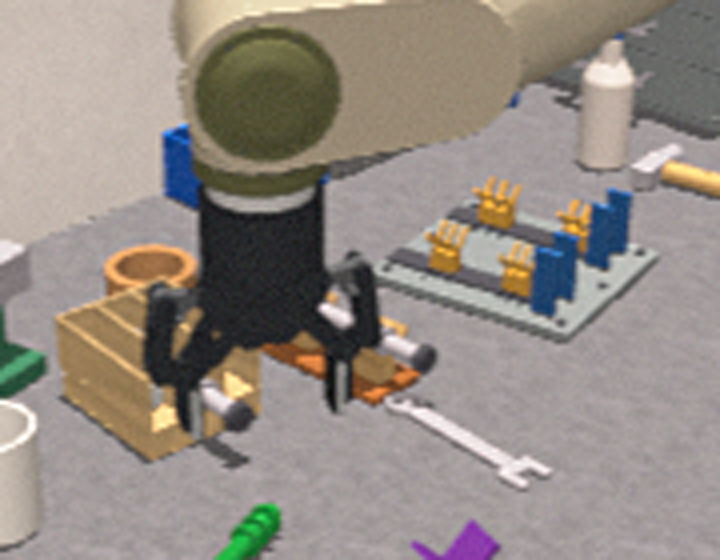

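```bash
python3 -m crank '{"slide":[[-0.336,-0.21,-0.07],[-0.336,-0.21,-0.07],[-0.336,-0.21,-0.07],[-0.336,-0.21,-0.07],[-0.336,-0.21,-0.07],[-0.336,-0.21,-0.07],[-0.336,-0.21,-0.07],[-0.336,-0.21,-0.07]],"roll":[-0.45,-0.45,-0.45,-0.45,-0.45,-0.45,-0.45,-0.45],"grip":[0.08,0.08,0.08,0.08,0.08,0.08,0.08,0.08]}' 40
python3 - <<'E'
from h import *
import pickle
p=get_image("wrist"); save(p,"w1",s=1.4); pickle.dump(p,open("w1.pkl","wb")); print(observe()["position"],observe()["tool_rot"])
E
```

```text
time_s: 1.55
position: [0.4419, 0.1728, 0.2989]
tool_rot: [[-1.0, -0.0, 0.001], [-0.0, 1.0, 0.0], [-0.001, 0.0, -1.0]]
ft_force: [0.4, 0.0, -0.3]
grip_width: 0.08
[0.44589701 0.16768842 0.29973199] [[-0.99997983  0.00520107  0.00364472]
 [ 0.00519212  0.9999835  -0.00245813]
 [-0.00365744 -0.00243916 -0.99999034]]
```

View pics/w1.png

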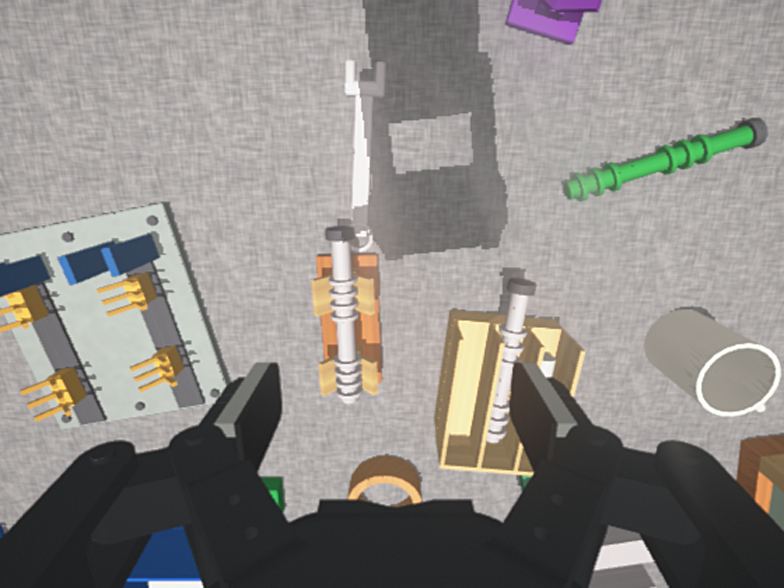

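Run:
```python
from h import *
import pickle
p=pickle.load(open("w1.pkl","rb"))
a=cv2.resize(p["frame"][150:310,0:160,::-1],None,fx=3.6,fy=3.6,interpolation=cv2.INTER_CUBIC)
b=cv2.resize(p["frame"][150:310,210:270,::-1],None,fx=3.6,fy=3.6,interpolation=cv2.INTER_CUBIC)
cv2.imwrite("pics/z1.png",np.hstack([a,b]))
cv2.imwrite("pics/z2.png",cv2.resize(p["frame"][180:350,300:430,::-1],None,fx=3.5,fy=3.5,interpolation=cv2.INTER_CUBIC))
```

```text
(no output)
```

View pics/z1.png

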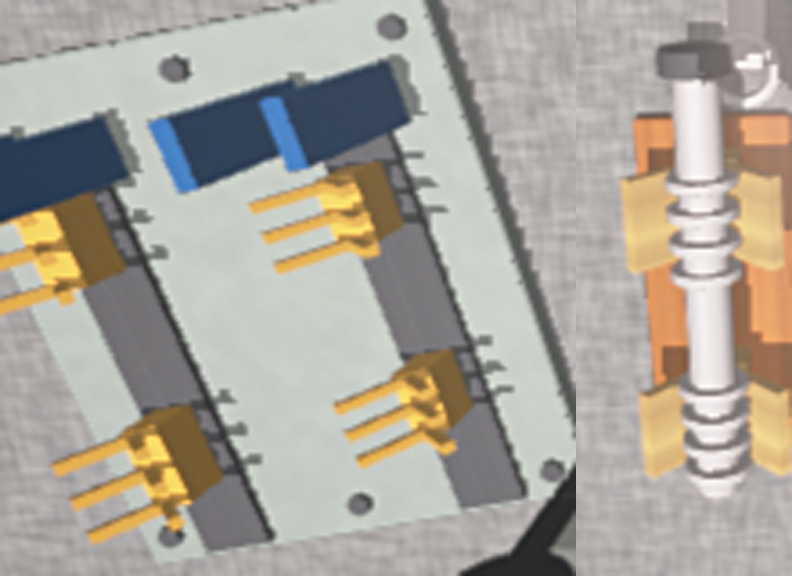

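View pics/z2.png

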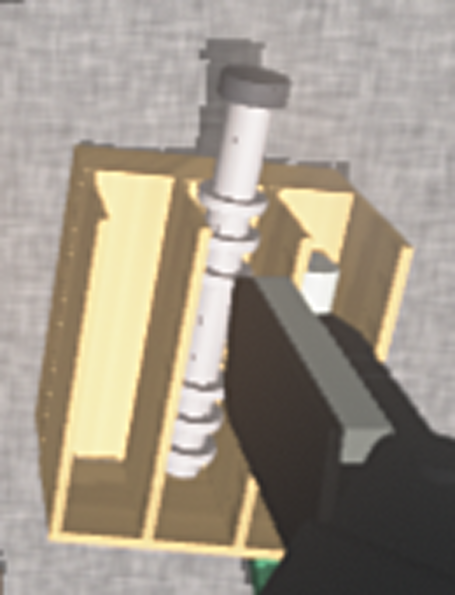

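```bash
cat >> h.py <<'E'
def axisfit(p,m,z):
    ys=np.unique(np.nonzero(m)[0]); pts=[]
    for y in ys:
        x=np.nonzero(m[y])[0]; pts.append([(x.min()+x.max())/2,y])
    W=unproj(p,pts,z)[:,:2]
    k=np.polyfit(W[:,0],W[:,1],1)
    r=W[:,1]-np.polyval(k,W[:,0]); g=abs(r)<2*np.median(abs(r))+.0005
    k=np.polyfit(W[g,0],W[g,1],1)
    return W,k
E
python3 - <<'E'
from h import *
import pickle
p=pickle.load(open("w1.pkl","rb"))
print(p["xyz"])
for r in silhouettes("stud_1",p):
    print(round(r["confidence"],2),np.round(r["box"]))
    u=r["box"][0]
    if r["confidence"]<.4 or r["box"][1]<150: continue
    z=.0498 if u<300 else .044
    W,k=axisfit(p,r["pixels"],z); print(W[0],W[-1],"slope",k, "y at ends",np.polyval(k,[W[0,0],W[-1,0]]))
for t in["rest","gauge","rack","wrench"]:
  for r in silhouettes(t,p):
    print(t,round(r["confidence"],2),np.round(r["box"]))
# manual
print(unproj(p,[[243.1,166.7],[248.6,286]],.0498))
# stud rings rows in crop
for yc in (185,212,243,272,390,417,445,470): print(unproj(p,[[(705-576)/3.6+210,yc/3.6+150]],.06)[0,:2].round(4),end=' ')
# gauge corners from w1 (1.4x) and z1
print(unproj(p,np.array([[165/1.4,203/1.4],[226/1.4,401/1.4],[0,234/1.4]]),.012))
E
```

```text
[0.3650934  0.17227667 0.44300648]
0.8 [365. 257.  35. 116.]
[0.48177463 0.29288135] [0.66875069 0.28069293] slope [-0.0774675   0.33359683] y at ends [0.29627495 0.28179039]
0.75 [478. 112. 147.  58.]
0.72 [245. 226.  26. 124.]
[0.42902164 0.12448426] [0.61546523 0.12364572] slope [0.01558608 0.11457998] y at ends [0.12126674 0.12417267]
rest 0.67 [249. 230.  51.  99.]
rest 0.59 [395.  14.  70.  28.]
gauge 0.52 [244. 226.  24. 125.]
rack 0.81 [366. 280. 110. 116.]
wrench 0.95 [260. 113.  30. 140.]
wrench 0.38 [246. 225.  26. 121.]
[[0.43644598 0.12174773 0.0498    ]
 [0.61377638 0.12311039 0.0498    ]]
[0.4804 0.1249] [0.4908 0.1245] [0.5029 0.1241] [0.5144 0.1237] [0.5632 0.122 ] [0.5749 0.1216] [0.5872 0.1211] [0.5984 0.1207] [[ 0.41291188 -0.05645818  0.012     ]
 [ 0.63850899 -0.0225546   0.012     ]
 [ 0.44412234 -0.22925057  0.012     ]]
```

```bash
python3 -m crank '{"slide":[[-0.086,-0.3,0.05],[-0.086,-0.3,0.05],[-0.086,-0.3,0.05],[-0.086,-0.3,0.05],[-0.086,-0.3,0.05],[-0.086,-0.3,0.05],[-0.086,-0.3,0.05],[-0.086,-0.3,0.05]],"roll":[-0.15,-0.15,-0.15,-0.15,-0.15,-0.15,-0.15,-0.15],"grip":[0.08,0.08,0.08,0.08,0.08,0.08,0.08,0.08]}' 40
python3 - <<'E'
from h import *
import pickle
p=get_image("wrist");p=get_image("wrist"); save(p,"w2",s=1.4); save(p,"w2z",crop=(180,90,380,330),s=2.5); pickle.dump(p,open("w2.pkl","wb")); print(observe()["position"],observe()["tool_rot"],p["xyz"])
E
```

```text
time_s: 2.65
position: [0.5277, -0.1263, 0.2469]
tool_rot: [[-0.989, -0.149, -0.002], [-0.149, 0.989, 0.001], [0.002, 0.001, -1.0]]
ft_force: [0.3, 0.5, 0.7]
grip_width: 0.08
[ 0.52725725 -0.12383076  0.24807948] [[-9.88534905e-01 -1.50991341e-01 -5.97088187e-04]
 [-1.50991731e-01  9.88534796e-01  6.73710711e-04]
 [ 4.88517966e-04  7.56141933e-04 -9.99999595e-01]] [ 0.45173239 -0.13688565  0.39183693]
```

View pics/w2.png

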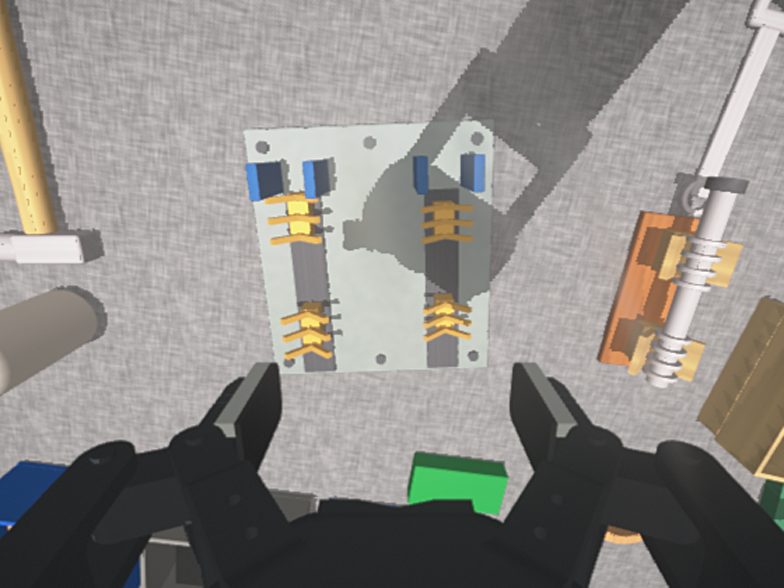

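View pics/w2z.png

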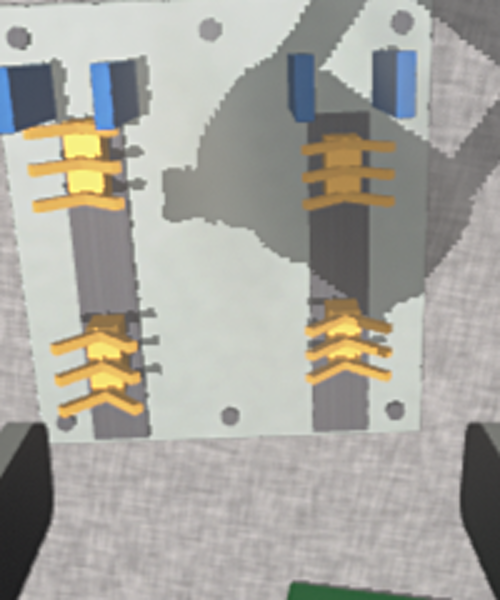

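```bash
cat > g.py <<'E'
from h import *
import pickle
from scipy.optimize import least_squares
p=pickle.load(open("w2.pkl","rb"))
uv=np.array([[245,130],[494,121],[487,366],[279,373]])/1.4
L=np.array([[-.115,-.105],[-.115,.105],[.115,.105],[.115,-.105]])
def g2w(g,P,z):
    c,s=np.cos(g[2]),np.sin(g[2]); P=np.atleast_2d(P)
    return np.c_[g[0]+c*P[:,0]-s*P[:,1],g[1]+s*P[:,0]+c*P[:,1],np.full(len(P),z)]
f=least_squares(lambda g:(proj(p,g2w(g,L,.012))-uv).ravel(),[.54,-.143,.149])
g=f.x
if __name__=="__main__":
    print(g.round(4),f.fun.round(1)); 
    print("bayL",g2w(g,[[0,.06]],.0547).round(4),"bayR",g2w(g,[[0,-.06]],.0547).round(4))
    S=4;im=cv2.resize(p["frame"][90:290,170:370,::-1],None,fx=S,fy=S,interpolation=cv2.INTER_CUBIC)
    def dot(P,z,c):
        for u,v in proj(p,g2w(g,P,z)): cv2.circle(im,(int((u-170+.5)*S),int((v-90+.5)*S)),2,c,-1)
    for sx in(-1,1):
        for t in (.030,.042,.054): dot([[sx*t,.06]],.042,(0,0,255))
        for t in (.034,.050,.066): dot([[sx*t,-.06]],.042,(0,0,255))
    dot(L,.012,(0,255,0))
    for y in(-.06,.06):
        for dy in(-.016,.016): dot([[-.093,y+dy],[-.067,y+dy]],.08,(255,0,255))
    cv2.imwrite("pics/gz.png",im[:600] if 0 else cv2.resize(im,(600,600)))
E
python3 g.py
```

```text
[ 0.5449 -0.1393  0.1891] [-0.9 -0.4  1.3 -1.3  0.9  1.3 -1.4  1.6]
bayL [[ 0.5336 -0.0804  0.0547]] bayR [[ 0.5562 -0.1982  0.0547]]
```

View pics/gz.png

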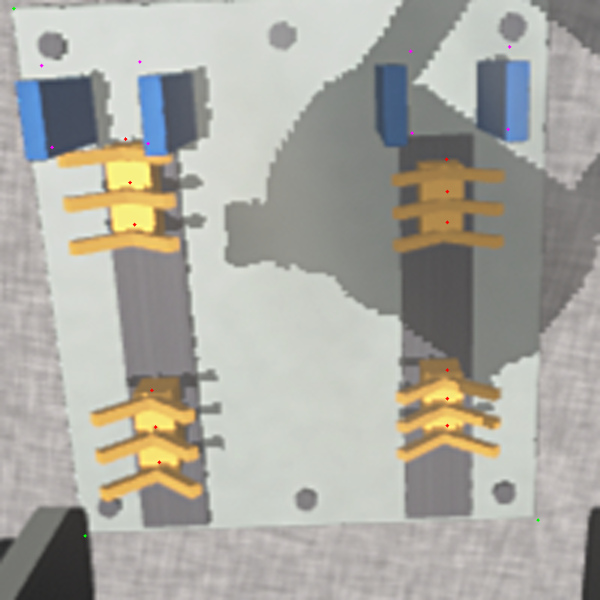

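Run:
```python
from h import *
import pickle
q=pickle.load(open("w2.pkl","rb"));
p=get_image("wrist"); save(p,"w3",s=1.4); pickle.dump(p,open("w3.pkl","wb"))
o=observe();print(o["position"],o["tool_rot"].round(4).tolist(),o["qvel"])
for a in(q,p,pickle.load(open("w1.pkl","rb")),pickle.load(open("wrist0.pkl","rb"))): print(np.round(a["xyz"],4),np.round(a["rotation"],4).tolist())
print(np.abs(p["frame"].astype(int)-q["frame"]).mean())
# plate mask via color
f=cv2.cvtColor(p["frame"],cv2.COLOR_RGB2HSV); print(f[100,200],f[250,270],f[60,100])
save(p,"w3a",crop=(165,75,365,175),s=4);save(p,"w3b",crop=(165,175,365,275),s=4)
```

```text
[ 0.52722477 -0.12342294  0.2484517 ] [[-0.9884, -0.1517, 0.0], [-0.1517, 0.9884, 0.0003], [-0.0001, 0.0003, -1.0]] [ 0.46886013 -0.57592551 -0.02019946 -0.13418533 -0.0952209  -0.19582316]
[ 0.4517 -0.1369  0.3918] [[-0.1503, 0.9431, 0.2965], [0.9886, 0.1429, 0.0466], [0.0016, 0.3002, -0.9539]]
[ 0.4515 -0.1361  0.3923] [[-0.1515, 0.9428, 0.2971], [0.9885, 0.1441, 0.0468], [0.0013, 0.3008, -0.9537]]
[0.3651 0.1723 0.443 ] [[-0.0006, 0.9534, 0.3017], [1.0, 0.0004, 0.0008], [0.0006, 0.3017, -0.9534]]
[0.1701 0.5282 0.375 ] [[0.4344, 0.8592, 0.2705], [0.9007, -0.414, -0.1314], [-0.0009, 0.3007, -0.9537]]
3.051551870748299
[ 54   6 220] [ 47   8 211] [  4  11 161]
```

View pics/w3a.png

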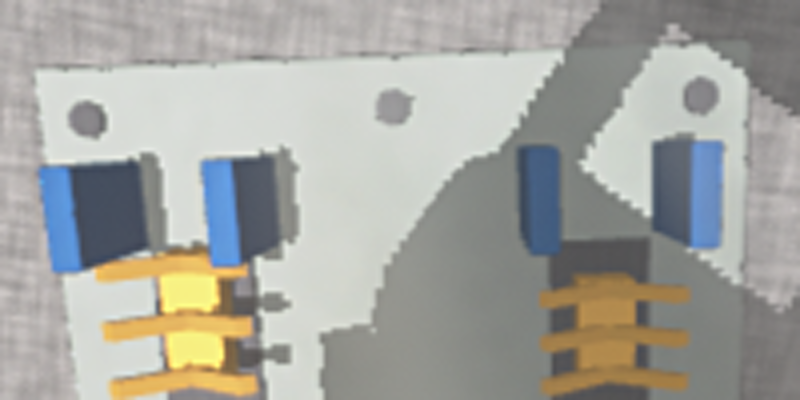

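View pics/w3b.png

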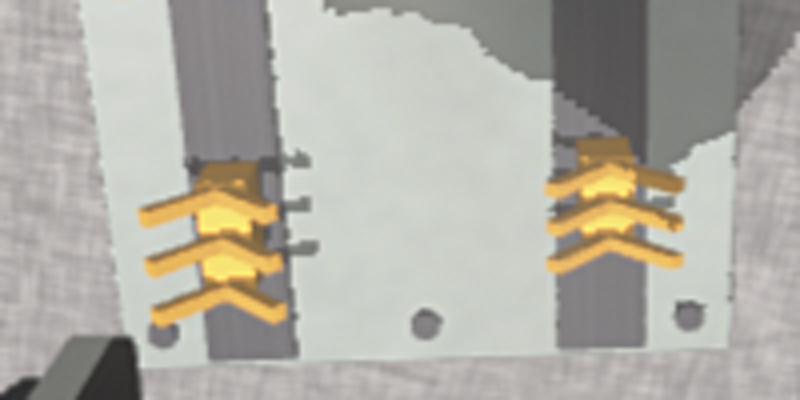

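```bash
cat > g.py <<'E'
from h import *
import pickle
from scipy.optimize import least_squares
from scipy.spatial.transform import Rotation as R
p=pickle.load(open("w3.pkl","rb"))
A=lambda l:np.array(l)/4+[165,75]
B=lambda l:np.array(l)/4+[165,175]
uvc=np.vstack([A([[35,70],[748,42]]),B([[727,348],[135,366]])])-.5*0
L=np.array([[-.115,-.105],[-.115,.105],[.115,.105],[.115,-.105]])
# tooth apex pixels (top surface centre of V)
tL=np.vstack([A([[607,287],[607,332],[607,375]]),B([[607,163],[607,205],[607,240]])])
tR=np.vstack([A([[183,262],[190,318],[190,373]]),B([[215,195],[220,240],[225,290]])])
def g2w(g,P,z):
    c,s=np.cos(g[2]),np.sin(g[2]); P=np.atleast_2d(P)
    return np.c_[g[0]+c*P[:,0]-s*P[:,1],g[1]+s*P[:,0]+c*P[:,1],np.full(len(P),z)]
def cam(v): 
    q=dict(p); q["xyz"]=np.array(p["xyz"])+v[:3]; q["rotation"]=np.array(p["rotation"])@R.from_rotvec(v[3:6]).as_matrix(); return q
fl=np.array([-.054,-.042,-.030,.030,.042,.054]); co=np.array([-.066,-.050,-.034,.034,.050,.066])
def res(x,full=False):
    g=x[:3];q=cam(x[3:9]);sl,sr=x[9:11]
    a=proj(q,g2w(g,L,.012))-uvc
    b=proj(q,g2w(g,np.c_[fl+sl,np.full(6,.06)],.042))-tL
    c=proj(q,g2w(g,np.c_[co+sr,np.full(6,-.06)],.042))-tR
    if full: return a,b,c
    return np.r_[a.ravel(),b.ravel(),c.ravel(),x[3:6]/.002,x[6:9]/.005,x[9:11]/.003]
f=least_squares(res,[.54,-.143,.149]+[0]*8); x=f.x; g=x[:3]
if __name__=="__main__":
    print(x.round(4)); 
    for a in res(x,True): print(a.round(1).tolist())
    print("bayL",g2w(g,[[0,.06]],.0547).round(4),"bayR",g2w(g,[[0,-.06]],.0547).round(4))
    print(np.sqrt(np.diag(np.linalg.inv(f.jac.T@f.jac))).round(4))
E
python3 g.py
```

```text
[ 0.5466 -0.1409  0.1889 -0.      0.      0.0011 -0.0023 -0.0019 -0.0006
  0.0047  0.0048]
[[-0.6, 0.3], [0.3, 0.2], [0.2, 0.5], [-1.8, 0.9]]
[[-0.1, 0.4], [-0.1, -0.3], [-0.1, -0.7], [0.1, 0.8], [0.1, -0.5], [0.1, -0.3]]
[[-0.2, -0.0], [-0.5, 0.2], [1.0, 0.2], [0.5, -0.7], [0.6, 0.1], [0.5, -0.7]]
bayL [[ 0.5354 -0.082   0.0547]] bayR [[ 0.5579 -0.1999  0.0547]]
[0.0028 0.0027 0.0062 0.002  0.002  0.0011 0.0045 0.0046 0.005  0.0008
 0.0008]
```

Run:
```python
from h import *
import pickle
p=pickle.load(open("w3.pkl","rb"))
for r in silhouettes("stud_1",p):
    print(round(r["confidence"],2),np.round(r["box"]))
    if r["confidence"]<.4 or r["box"][0]<450: continue
    W,k=axisfit(p,r["pixels"],.0498); print(W[0],W[-1],k,np.polyval(k,.539))
save(p,"s3",crop=(420,110,550,290),s=3.3)
```

```text
0.89 [496. 203.  74. 148.]
[0.43189907 0.11241965] [0.61431414 0.13386235] [0.02689984 0.11033956] 0.12483857172374332
```

View pics/s3.png

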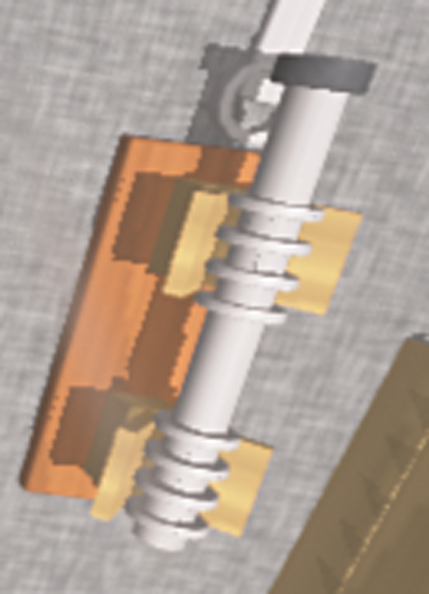

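```bash
cat >> h.py <<'E'
def to(x,y,z,yaw=None):
    o=observe(); T=np.array(o["tool_rot"]); P=np.array(o["position"])
    cy=np.arctan2(-T[0,1],T[1,1]); s=(np.array([x,y,z])-P)@T
    print("t",round(o["time_s"],2),"pos",P.round(4),"yaw",round(cy,4),"slide",s.round(4),"roll",None if yaw is None else round(cy-yaw,3),"F",np.round(o["ft_force"],1),"w",round(o["grip_width"],4),"dist",np.linalg.norm(s).round(3))
E
python3 -c "
from h import *
to(.539,.1235,.14,.02)"
```

```text
t 2.85 pos [ 0.5272 -0.1233  0.2486] yaw 0.1527 slide [-0.0492  0.2422  0.1087] roll 0.133 F [-0.4  0.3 -0.2] w 0.0801 dist 0.27
```

```bash
python3 -m crank '{"slide":[[-0.049,0.242,0.109],[-0.049,0.242,0.109],[-0.049,0.242,0.109],[-0.049,0.242,0.109],[-0.049,0.242,0.109],[-0.049,0.242,0.109],[-0.049,0.242,0.109],[-0.049,0.242,0.109]],"roll":[0.133,0.133,0.133,0.133,0.133,0.133,0.133,0.133],"grip":[0.06,0.06,0.06,0.06,0.06,0.06,0.06,0.06]}' 40
python3 - <<'E'
from h import *
import pickle
p=get_image("wrist"); save(p,"w4",s=1.4); pickle.dump(p,open("w4.pkl","wb"))
to(.539,.1235,.031,.02)
for r in silhouettes("stud_1",p):
    print(round(r["confidence"],2),np.round(r["box"]))
    if r["confidence"]<.4 or not 200<r["box"][0]<330: continue
    W,k=axisfit(p,r["pixels"],.0498); print(W[0],W[-1],k,np.polyval(k,.539))
E
```

```text
time_s: 3.65
position: [0.5392, 0.1221, 0.1399]
tool_rot: [[-1.0, -0.019, 0.001], [-0.019, 1.0, -0.0], [-0.001, -0.0, -1.0]]
ft_force: [-0.3, 0.4, 0.8]
grip_width: 0.0599
t 3.7 pos [0.5395 0.1213 0.1401] yaw 0.0179 slide [0.0006 0.0022 0.1091] roll -0.002 F [-0.  -0.7 -0.5] w 0.0602 dist 0.109
0.86 [284. 175.  36. 234.]
[0.42907178 0.12111243] [0.61665063 0.12481663] [0.02370396 0.11043197] 0.12320841010703802
0.72 [496. 226.  66. 170.]
```

View pics/w4.png

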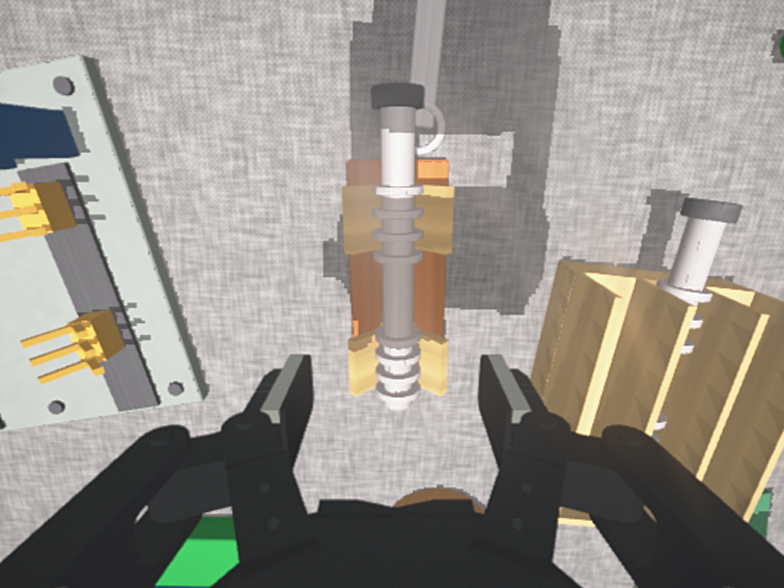

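```bash
python3 -m crank '{"slide":[[0.0006,0.002,0.04],[0.0006,0.002,0.08],[0.0006,0.002,0.109],[0.0006,0.002,0.109],[0.0006,0.002,0.109],[0.0006,0.002,0.109],[0.0006,0.002,0.109],[0.0006,0.002,0.109]],"roll":[-0.003,-0.003,-0.003,-0.003,-0.003,-0.003,-0.003,-0.003],"grip":[0.06,0.06,0.06,0.06,0.06,0.01,0.01,0.01]}' 50
python3 -c "
from h import *
to(.539,.1235,.14,.02)"
```

```text
time_s: 4.55
position: [0.5394, 0.1233, 0.0314]
tool_rot: [[-1.0, -0.02, 0.002], [-0.02, 1.0, 0.0], [-0.002, 0.0, -1.0]]
ft_force: [-0.4, 2.3, 11.0]
grip_width: 0.0167
t 4.55 pos [0.5394 0.1233 0.0314] yaw 0.0202 slide [ 0.0002  0.0002 -0.1086] roll 0.0 F [-0.4  2.3 11. ] w 0.0167 dist 0.109
```

```bash
python3 -m crank '{"slide":[[0,0,-0.02],[0,0,-0.06],[0,0,-0.1],[0.0035,-0.05,-0.1],[0.0035,-0.1,-0.1],[0.0035,-0.15,-0.1],[0.0035,-0.19,-0.1],[0.0035,-0.2045,-0.1]],"roll":[0,0,0,0,-0.05,-0.1,-0.14,-0.169],"grip":[0.01,0.01,0.01,0.01,0.01,0.01,0.01,0.01]}' 50
python3 - <<'E'
from h import *
import pickle
p=get_image("wrist");  
p=get_image("wrist"); save(p,"w5",s=1.4); pickle.dump(p,open("w5.pkl","wb"))
p=get_image("scene");save(p,"sc5",crop=(110,140,330,290),s=3.6)
to(.54,-.0811,.08,.189)
E
```

```text
time_s: 5.35
position: [0.5394, -0.0847, 0.1306]
tool_rot: [[-0.982, -0.186, 0.001], [-0.186, 0.982, -0.001], [-0.0, -0.001, -1.0]]
ft_force: [0.6, 1.0, -2.1]
grip_width: 0.0163
t 5.5 pos [ 0.5393 -0.0818  0.1304] yaw 0.187 slide [-0.0008  0.0005  0.0504] roll -0.002 F [ 0.4  0.1 -2. ] w 0.0165 dist 0.05
```

View pics/w5.png

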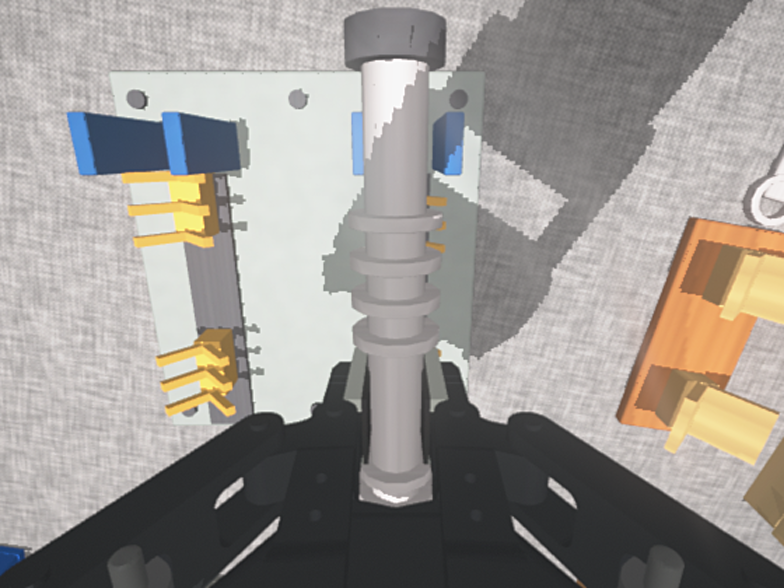

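View pics/sc5.png

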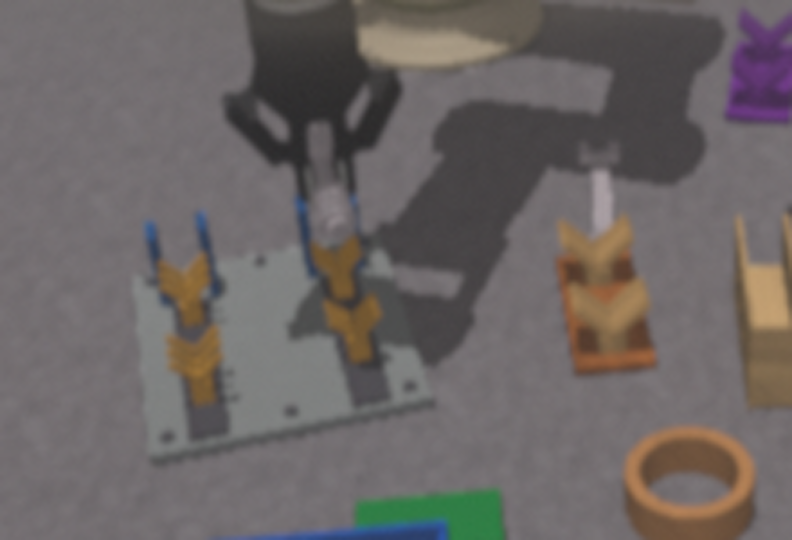

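Run:
```python
from h import *
import pickle
p=pickle.load(open("w5.pkl","rb")); print(np.round(p["xyz"],4),np.round(p["rotation"],4).tolist())
save(p,"w5a",crop=(70,40,350,180),s=2.85);save(p,"w5b",crop=(90,180,290,310),s=4)
```

```text
[ 0.4641 -0.1001  0.2747] [[-0.1876, 0.9365, 0.2964], [0.9823, 0.1791, 0.0558], [-0.0008, 0.3016, -0.9534]]
```

View pics/w5a.png

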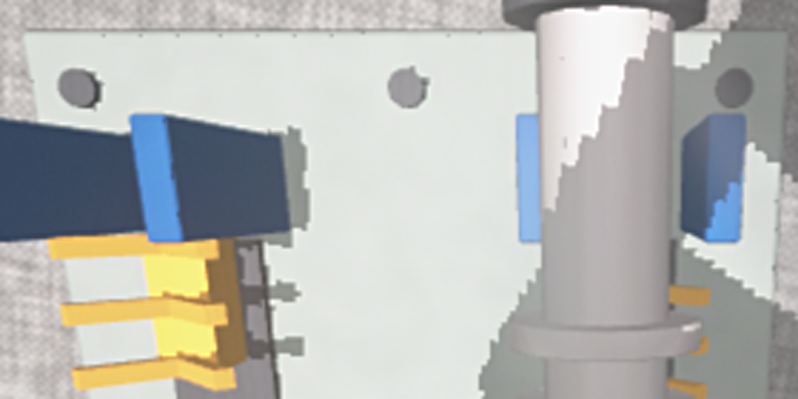

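View pics/w5b.png

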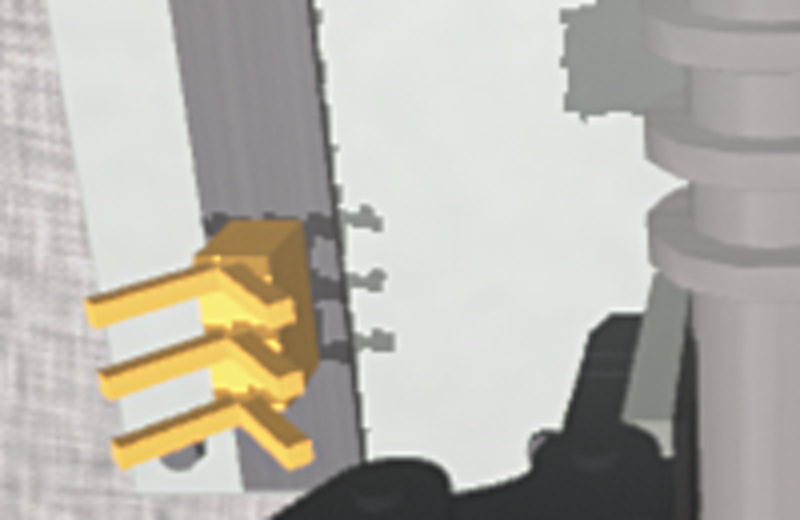

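```bash
cat > g5.py <<'E'
from h import *
import pickle
from scipy.optimize import least_squares
from g import g2w,R
p=pickle.load(open("w5.pkl","rb"))
a=lambda l:np.array(l)/2.85+[70,40]
b=lambda l:np.array(l)/4+[90,180]
uvc=np.vstack([a([[24,30],[785,33]]),b([[135,490]])])
L=np.array([[-.115,-.105],[-.115,.105],[.115,-.105]])
tR=b([[218,263],[230,332],[242,400]]); co=np.array([.034,.050,.066])
fk=a([[132,113],[148,240],[712,113],[708,240],[165,113],[182,240],[743,113],[743,240],[517,113],[517,240]])
def cam(v):
    q=dict(p); q["xyz"]=np.array(p["xyz"])+v[:3]; q["rotation"]=np.array(p["rotation"])@R.from_rotvec(v[3:6]).as_matrix(); return q
def res(x,full=False):
    g=x[:3];q=cam(x[3:9]);sr,t=x[9:11]
    A=proj(q,g2w(g,L,.012))-uvc
    C=proj(q,g2w(g,np.c_[co+sr,np.full(3,-.06)],.042))-tR
    F=proj(q,g2w(g,[[-.093,-.044],[-.067,-.044],[-.093,.076],[-.067,.076],[-.093,-.044+t],[-.067,-.044+t],[-.093,.076+t],[-.067,.076+t],[-.093,.044-t],[-.067,.044-t]],.08))-fk
    if full: return A,C,F
    return np.r_[A.ravel(),C.ravel(),F.ravel(),x[3:6]/.002,x[6:9]/.005,sr/.003]
f=least_squares(res,[.54,-.143,.149]+[0]*7+[.006],loss="soft_l1"); x=f.x; g=x[:3]
print(x.round(4))
for r in res(x,True): print(r.round(1).tolist())
print("bayL",g2w(g,[[0,.06]],.0547).round(4),"bayR",g2w(g,[[0,-.06]],.0547).round(4))
E
python3 g5.py
```

```text
[ 5.518e-01 -1.395e-01  1.838e-01 -0.000e+00  0.000e+00 -1.000e-04
 -1.470e-02  4.000e-04  1.000e-04  8.000e-04  7.700e-03]
[[-0.9, 3.9], [1.6, 4.3], [0.5, 2.0]]
[[0.7, 0.4], [0.2, 0.0], [-0.3, -0.7]]
[[-1.1, -1.3], [0.3, -0.4], [-1.3, -0.3], [-1.7, 0.6], [0.3, -1.3], [0.8, -0.3], [0.7, -0.2], [-1.6, 0.7], [-0.1, -0.6], [1.1, 0.3]]
bayL [[ 0.5408 -0.0805  0.0547]] bayR [[ 0.5628 -0.1984  0.0547]]
```

```bash
sed -i 's/A=proj(q,g2w(g,L,.012))-uvc/A=proj(q,g2w(g,L+[x[11],0],.012))-uvc/; s/\[0\]\*7+\[.006\]/[0]*7+[.006,0]/' g5.py; python3 g5.py
```

```text
[ 5.494e-01 -1.400e-01  1.870e-01  0.000e+00  0.000e+00  2.000e-04
 -1.000e-03 -1.200e-03 -4.000e-04 -7.000e-04  7.600e-03 -4.200e-03]
[[-0.8, 0.2], [1.7, -0.4], [-0.2, 0.9]]
[[0.5, 0.3], [0.1, 0.1], [-0.5, -0.4]]
[[-0.5, -0.6], [0.7, 0.2], [-1.6, -0.3], [-1.8, 0.5], [0.7, -0.6], [1.0, 0.2], [0.3, -0.3], [-1.8, 0.6], [-0.0, -0.4], [1.2, 0.4]]
bayL [[ 0.5383 -0.0811  0.0547]] bayR [[ 0.5606 -0.199   0.0547]]
```

Run:
```python
from h import *
import pickle
o=observe();print(o["position"],o["time_s"])
p=get_image("wrist"); pickle.dump(p,open("w6.pkl","wb")); print(np.round(p["xyz"],4),np.round(p["rotation"],4).tolist())
print(observe()["position"])
save(p,"w6a",crop=(70,40,350,180),s=2.85);save(p,"w6b",crop=(240,0,330,260),s=2.3)
```

```text
[ 0.53933189 -0.08175818  0.13038125] 5.5
[ 0.464  -0.0966  0.2746] [[-0.1864, 0.9369, 0.2959], [0.9825, 0.1775, 0.0569], [0.0007, 0.3013, -0.9535]]
[ 0.53931513 -0.08081104  0.1303638 ]
```

View pics/w6a.png

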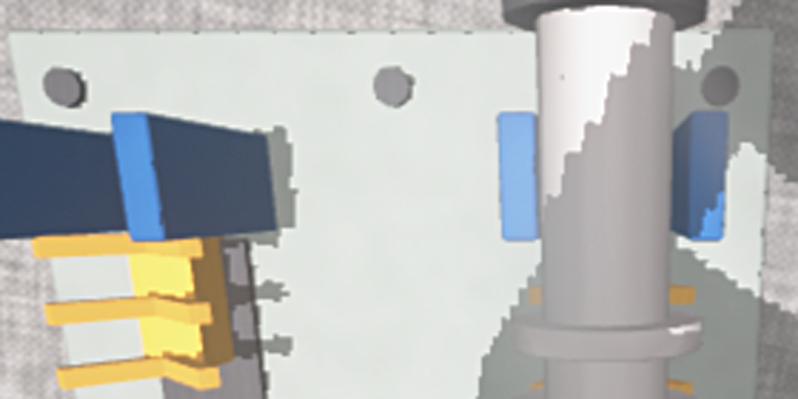

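View pics/w6b.png

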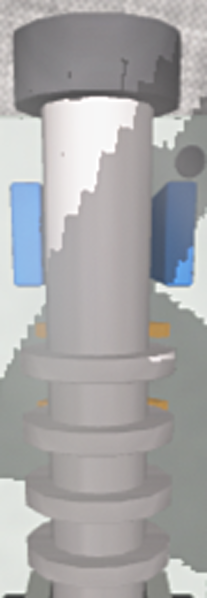

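```bash
cat > ov.py <<'E'
from h import *
import pickle,sys
p=pickle.load(open("w6.pkl","rb"))
# work in camera-plane-lateral frame: tool frame origin under camera
T=np.array([[-.9825,-.1864,0],[-.1864,.9825,0],[0,0,-1]])
s=float(sys.argv[1]); zc=float(sys.argv[2])
tcp=np.array([.5393,-.0808,.1304])
cam=np.array(p["xyz"]); ey=T[:,1]; ex=-T[:,0]
lat=(cam-tcp)@ey; base=tcp+ey*(lat-.0002); base[2]=zc
S=5;c=(240,0,330,260);im=cv2.resize(p["frame"][c[1]:c[3],c[0]:c[2],::-1],None,fx=S,fy=S,interpolation=cv2.INTER_CUBIC)
th=np.linspace(0,np.pi,60)
def rim(x,r,col):
    P=base+ex*(x+s)+np.outer(np.cos(th)*r,ey)+np.outer(np.sin(th)*r,[0,0,1])
    u=((proj(p,P)+.5-[c[0],c[1]])*S).astype(np.int32); cv2.polylines(im,[u],False,col,1)
for x,r in((-.110,.0135),(-.1,.0135)): rim(x,r,(0,255,255))
for k in(-.06,-.048,-.036,-.024):
    rim(k-.002,.014,(0,0,255)); rim(k+.002,.014,(0,255,0))
cv2.imwrite("pics/ov.png",np.hstack([im[:650],im[650:]])[:, :])
print("TCP-cam along ex",(tcp-cam)@ex,"lat",lat)
E
python3 ov.py 0 0.149
```

```text
TCP-cam along ex 0.07696153764448707 lat -0.0015268419453589185
```

View pics/ov.png

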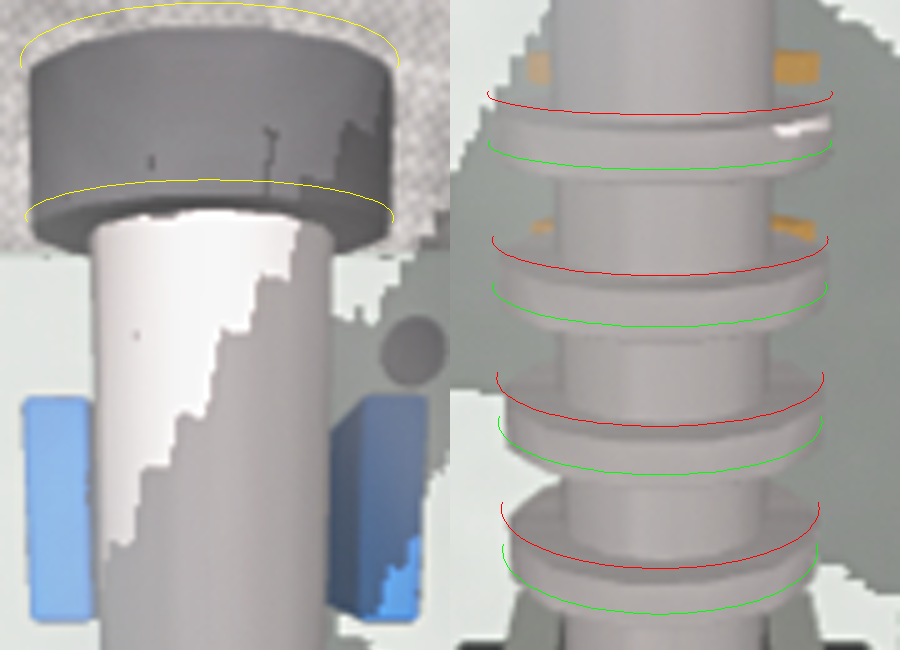

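Run:
```python
from h import *
import pickle
p=pickle.load(open("w6.pkl","rb")); cam=np.array(p["xyz"]); ex=np.array([.9825,.1864,0]); ey=np.array([-.1864,.9825,0])
uv=np.array([[498,113],[498,240],[727,113],[727,240],[112,113],[146,240]])/2.85+[70,40]
W=unproj(p,uv,.08)-cam; print("fork",(W@ex).round(4),(W@ey).round(4))
print("origin rel cam", ((W@ex)[[0,2,4]]+.093).mean(), ((W@ex)[[1,3,5]]+.067).mean(), "stud",.07696+.0008)
# tips
uv=np.array([[685,287],[685,303],[680,380]])/2.85+[70,40]
for z in(.058,.063): print(z,((unproj(p,uv,z)-cam)@ex).round(4))
```

```text
fork [-0.0167  0.0088 -0.0167  0.0088 -0.0167  0.0088] [-0.022  -0.023   0.0255  0.0266 -0.1021 -0.0991]
origin rel cam 0.0762953947722144 0.0757876796030356 stud 0.07776
0.058 [0.0209 0.0248 0.044 ]
0.063 [0.0204 0.0242 0.043 ]
```

```bash
python3 -m crank '{"slide":[[0.0016,0.0018,0.03],[0.0016,0.0018,0.06],[0.0016,0.0018,0.075],[0.0016,0.0018,0.082],[0.0016,0.0018,0.084],[0.0016,0.0018,0.084],[0.0016,0.0018,0.084],[0.0016,0.0018,0.084]],"roll":[0,0,0,0,0,0,0,0],"grip":[0.01,0.01,0.01,0.01,0.01,0.01,0.01,0.01]}' 50
python3 - <<'E'
from h import *
import pickle
p=get_image("wrist"); pickle.dump(p,open("w7.pkl","wb")); save(p,"w7",s=1.4)
to(.54,-.08,.036,.187)
E
```

```text
time_s: 6.35
position: [0.5379, -0.0798, 0.047]
tool_rot: [[-0.982, -0.188, 0.001], [-0.188, 0.982, -0.0], [-0.001, -0.001, -1.0]]
ft_force: [-0.9, -0.3, -2.1]
grip_width: 0.0163
t 6.4 pos [ 0.5379 -0.0798  0.0469] yaw 0.1892 slide [-0.002  -0.0006  0.0109] roll 0.002 F [ 0.3 -0.4 -2.8] w 0.0163 dist 0.011
```

View pics/w7.png

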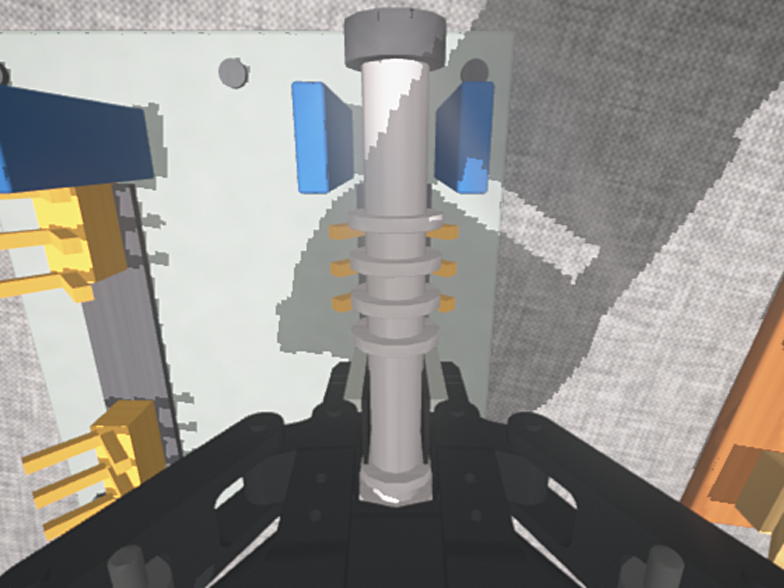

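Run:
```python
from h import *
import pickle
p=pickle.load(open("w7.pkl","rb")); cam=np.array(p["xyz"]); ex=np.array([.9822,.188,0]); print(cam)
save(p,"w7z",crop=(220,135,340,260),s=6)
for z in(.05,.055,.06): print(z,((unproj(p,np.array([[340,232],[340,268],[340,303]])/1.4,z)-cam)@ex).round(4))
```

```text
[ 0.46244169 -0.09471889  0.19111953]
0.05 [0.0253 0.0376 0.0503]
0.055 [0.0244 0.0363 0.0486]
0.06 [0.0235 0.035  0.0468]
```

View pics/w7z.png

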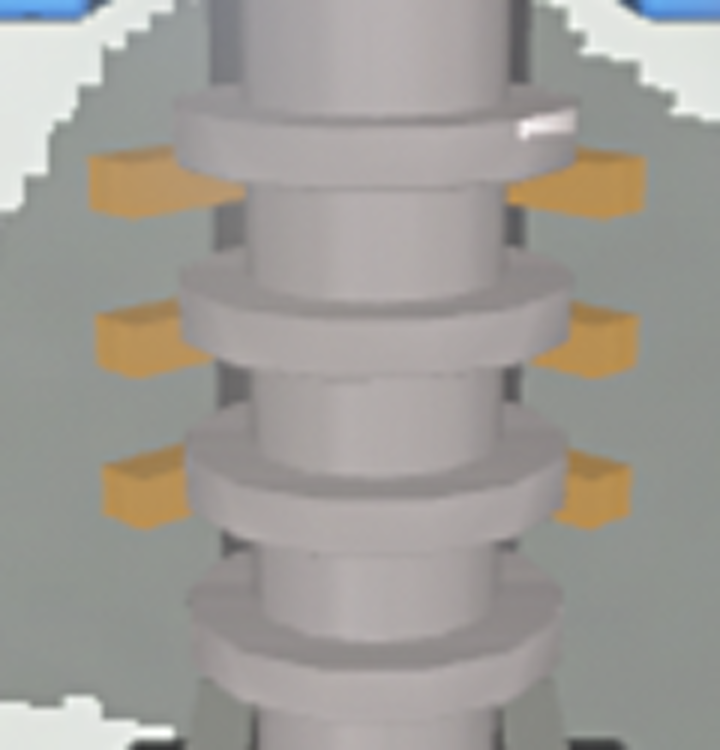

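```bash
python3 -m crank '{"slide":[[-0.0005,0,0.002],[-0.0005,0,0.004],[-0.0005,0,0.006],[-0.0005,0,0.008],[-0.0005,0,0.01],[-0.0005,0,0.0105],[-0.0005,0,0.0105],[-0.0005,0,0.0105]],"roll":[0,0,0,0,0,0,0,0],"grip":[0.01,0.01,0.01,0.01,0.01,0.01,0.01,0.01]}' 50
python3 - <<'E'
from h import *
import pickle
p=get_image("wrist"); pickle.dump(p,open("w8.pkl","wb")); save(p,"w8",crop=(150,0,420,350),s=1.7)
to(.54,-.08,.036,.187)
E
```

```text
time_s: 7.2
position: [0.5386, -0.0803, 0.0365]
tool_rot: [[-0.982, -0.188, 0.002], [-0.188, 0.982, -0.001], [-0.001, -0.002, -1.0]]
ft_force: [-1.5, -2.9, 5.7]
grip_width: 0.0162
t 7.25 pos [ 0.5386 -0.0803  0.0366] yaw 0.1891 slide [-0.0014  0.0001  0.0006] roll 0.002 F [-0.6 -3.4  6.3] w 0.0163 dist 0.002
```

View pics/w8.png

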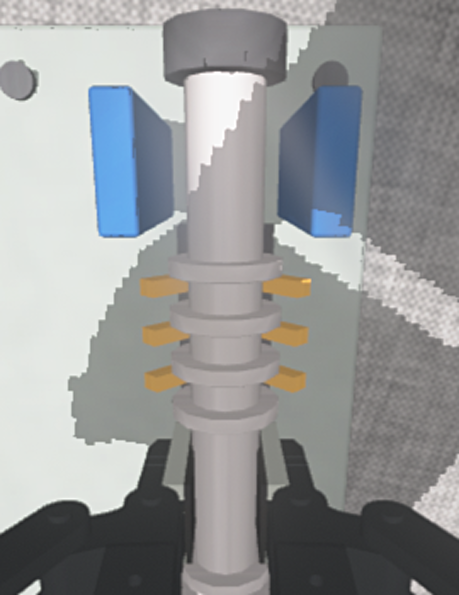

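```bash
python3 -m crank '{"slide":[[0,0,0],[0,0,0],[0,0,0],[0,0,0],[0,0,-0.03],[0,0,-0.07],[0,0,-0.11],[0,0,-0.15]],"roll":[0,0,0,0,0,0,0,0],"grip":[0.05,0.05,0.05,0.05,0.05,0.05,0.05,0.06]}' 50
python3 - <<'E'
from h import *
import pickle
p=get_image("wrist"); pickle.dump(p,open("w9.pkl","wb")); save(p,"w9",s=1.4)
to(.478,.29,.18,-.077)
E
```

```text
time_s: 8.05
position: [0.5378, -0.0795, 0.1873]
tool_rot: [[-0.982, -0.188, -0.0], [-0.188, 0.982, 0.0], [0.0, 0.0, -1.0]]
ft_force: [-0.0, -0.2, 0.1]
grip_width: 0.0598
t 8.1 pos [ 0.5402 -0.0802  0.194 ] yaw 0.1894 slide [-0.0086  0.3754  0.0119] roll 0.266 F [ 2.1 -1.1  7.3] w 0.0601 dist 0.376
```

View pics/w9.png

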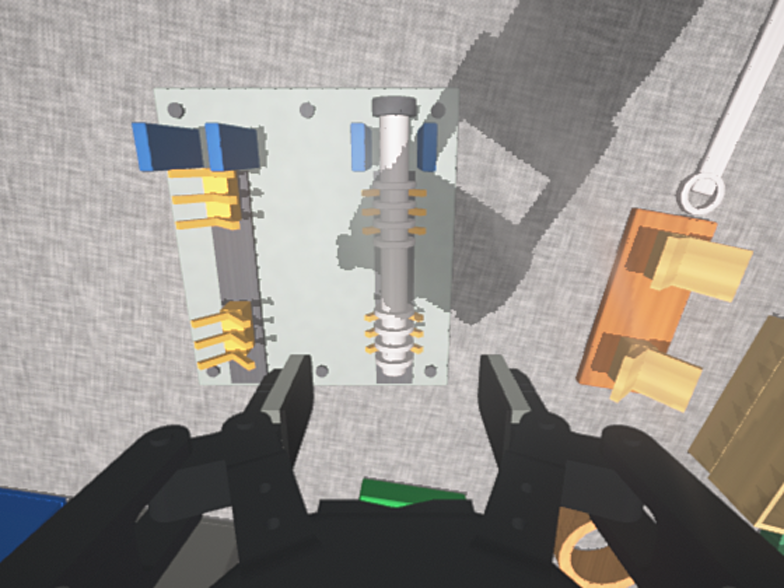

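```bash
python3 -m crank '{"slide":[[-0.038,0.375,0.02],[-0.038,0.375,0.02],[-0.038,0.375,0.02],[-0.038,0.375,0.02],[-0.038,0.375,0.02],[-0.038,0.375,0.02],[-0.038,0.375,0.02],[-0.038,0.375,0.02]],"roll":[0.266,0.266,0.266,0.266,0.266,0.266,0.266,0.266],"grip":[0.06,0.06,0.06,0.06,0.06,0.06,0.06,0.06]}' 90
python3 - <<'E'
from h import *
import pickle
p=get_image("wrist");p=get_image("wrist"); pickle.dump(p,open("w10.pkl","wb")); save(p,"w10",s=1.4)
to(.509,.294,.025,-.077)
for r in silhouettes("stud_2",p):
    print(round(r["confidence"],2),np.round(r["box"]))
    if r["confidence"]<.4 : continue
    W,k=axisfit(p,r["pixels"],.044); print(W[0],W[-1],k,np.polyval(k,.509))
E
```

```text
time_s: 8.9
position: [0.5038, 0.299, 0.1652]
tool_rot: [[-0.997, 0.074, -0.0], [0.074, 0.997, 0.0], [0.001, 0.0, -1.0]]
ft_force: [0.5, 0.3, -0.2]
grip_width: 0.0603
t 9.0 pos [0.5037 0.2993 0.1649] yaw -0.0721 slide [-0.0058 -0.005   0.1399] roll 0.005 F [-0.3 -0.2 -0.1] w 0.06 dist 0.14
0.96 [272. 265.  30. 175.]
[0.48197665 0.29464779] [0.67189286 0.27646131] [-0.10047218  0.34432602] 0.2931856781596569
0.91 [424.  44. 216.  88.]
[0.35954858 0.46921106] [0.41150304 0.3496327 ] [-2.70741101  1.44018435] 0.062112146850951344
0.33 [156. 393.  29.  50.]
```

View pics/w10.png

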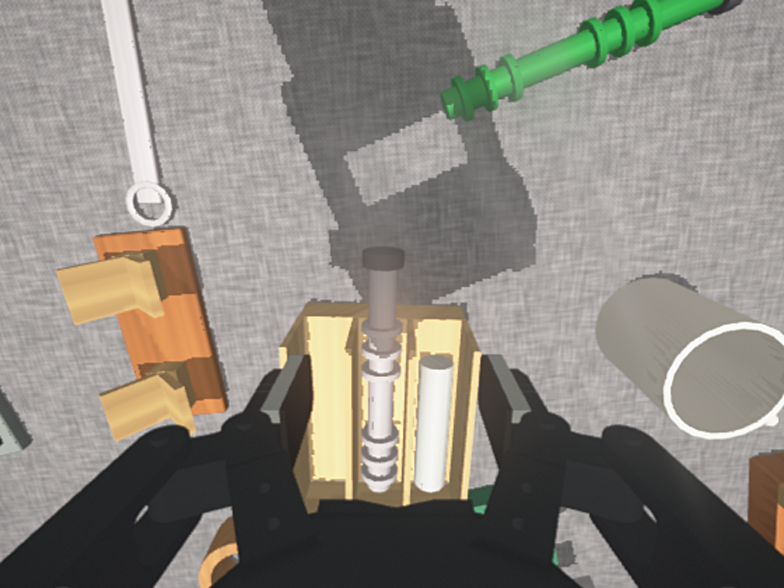

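Run:
```python
from h import *
import pickle
p=pickle.load(open("w10.pkl","rb")); print(np.round(p["xyz"],4))
uv=np.array([[310,303],[350,305],[405,306],[465,308]])/1.4
print("rack front z.08",unproj(p,uv,.08)[:,:2].round(4))
print("head near z.0575/far bottom",unproj(p,np.array([[383,249],[383,268]])/1.4,.0575)[:,:2].round(4))
print("axis pts", unproj(p,np.array([[383,258],[382,300],[380,400],[379,455]])/1.4,.044)[:,:2].round(4))
save(p,"w10z",crop=(200,160,350,260),s=5)
```

```text
[0.4268 0.3067 0.3091]
rack front z.08 [[0.5042 0.2531]
 [0.507  0.2756]
 [0.5099 0.3068]
 [0.5136 0.3409]]
head near z.0575/far bottom [[0.4808 0.296 ]
 [0.4926 0.2951]]
axis pts [[0.4895 0.295 ]
 [0.5177 0.2921]
 [0.5923 0.2846]
 [0.6388 0.28  ]]
```

View pics/w10z.png

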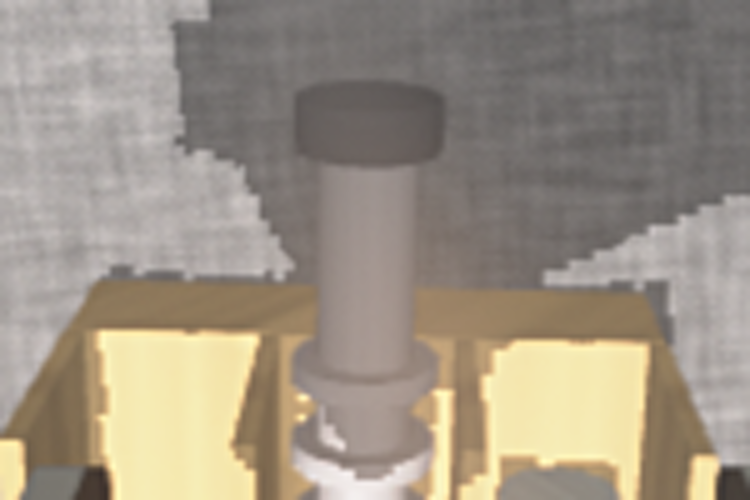

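Run:
```python
from h import *
import pickle
p=pickle.load(open("w10.pkl","rb"))
f=lambda u,v,z:unproj(p,[[u/5+200,v/5+160]],z)[0,:2].round(4)
print(f(270,330,.03),f(480,340,.03),f(300,285,0),f(10,440,.08),f(705,455,.08))
print("ring1 near top",f(365,385,.058),"head",f(370,85,.0575),f(370,165,.0575))
```

```text
[0.5332 0.2719] [0.5383 0.3128] [0.5348 0.2756] [0.5303 0.2335] [0.5414 0.3476]
ring1 near top [0.5342 0.2912] head [0.4801 0.2964] [0.494  0.2953]
```

```bash
python3 -c "
from h import *
to(.514,.2927,.026,-.098)"
```

```text
t 9.05 pos [0.5042 0.2973 0.1651] yaw -0.0737 slide [-0.0102 -0.0038  0.1391] roll 0.024 F [-0.2 -1.2 -0. ] w 0.0599 dist 0.139
```

```bash
python3 -m crank '{"slide":[[-0.0102,-0.005,0.03],[-0.0102,-0.005,0.07],[-0.0102,-0.005,0.11],[-0.0102,-0.005,0.13],[-0.0102,-0.005,0.139],[-0.0102,-0.005,0.139],[-0.0102,-0.005,0.139],[-0.0102,-0.005,0.139]],"roll":[0.024,0.024,0.024,0.024,0.024,0.024,0.024,0.024],"grip":[0.06,0.06,0.06,0.06,0.06,0.06,0.06,0.06]}' 90
python3 - <<'E'
from h import *
import pickle
p=get_image("wrist"); pickle.dump(p,open("w11.pkl","wb")); save(p,"w11",s=1.4)
to(.514,.2927,.026,-.098)
E
```

```text
time_s: 9.85
position: [0.5154, 0.2901, 0.0282]
tool_rot: [[-0.995, 0.101, 0.002], [0.101, 0.995, 0.001], [-0.002, 0.001, -1.0]]
ft_force: [-0.3, -0.3, 0.8]
grip_width: 0.0598
t 9.9 pos [0.5153 0.2901 0.028 ] yaw -0.1009 slide [0.0016 0.0024 0.002 ] roll -0.003 F [ 0.2 -0.2  0.1] w 0.0598 dist 0.004
```

View pics/w11.png

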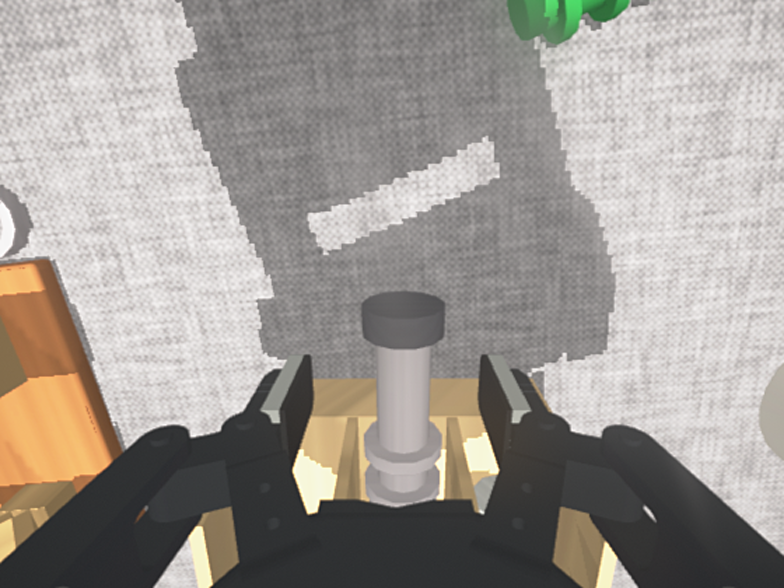

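```bash
python3 -m crank '{"slide":[[0.001,0.0024,0.0015],[0.001,0.0024,0.0015],[0.001,0.0024,0.0015],[0.001,0.0024,0.0015],[0.001,0.0024,0.0015],[0.001,0.0024,0.0015],[0.001,0.0024,0.0015],[0.001,0.0024,0.0015]],"roll":[0,0,0,0,0,0,0,0],"grip":[0.06,0.01,0.01,0.01,0.01,0.01,0.01,0.01]}' 100
python3 - <<'E'
from h import *
to(.4,.307,.16,-.098)
E
```

```text
time_s: 10.7
position: [0.5139, 0.2926, 0.0254]
tool_rot: [[-0.995, 0.101, 0.0], [0.101, 0.995, 0.0], [-0.0, 0.0, -1.0]]
ft_force: [-1.9, 0.7, 4.3]
grip_width: 0.0151
t 10.7 pos [0.5139 0.2926 0.0254] yaw -0.1007 slide [ 0.1148  0.0029 -0.1346] roll -0.003 F [-1.9  0.7  4.3] w 0.0151 dist 0.177
```

```bash
python3 -m crank '{"slide":[[0,0,-0.005],[0,0,-0.012],[0,0,-0.022],[0,0,-0.034],[0,0,-0.05],[0,0,-0.07],[0,0,-0.09],[0,0,-0.11]],"roll":[0,0,0,0,0,0,0,0],"grip":[0.01,0.01,0.01,0.01,0.01,0.01,0.01,0.01]}' 100
python3 - <<'E'
from h import *
import pickle
p=get_image("wrist"); save(p,"w12",s=1.4)
p=get_image("scene"); save(p,"sc12",crop=(220,90,400,280),s=3)
to(.457,.121,.14,.02)
E
```

```text
time_s: 11.5
position: [0.5138, 0.2925, 0.137]
tool_rot: [[-0.995, 0.101, 0.001], [0.101, 0.995, 0.0], [-0.001, 0.0, -1.0]]
ft_force: [0.4, -0.1, -2.2]
grip_width: 0.0151
t 11.6 pos [0.5151 0.293  0.1386] yaw -0.1007 slide [ 0.0405 -0.1769 -0.002 ] roll -0.121 F [ 0.4  0.  -4. ] w 0.0149 dist 0.182
```

View pics/w12.png

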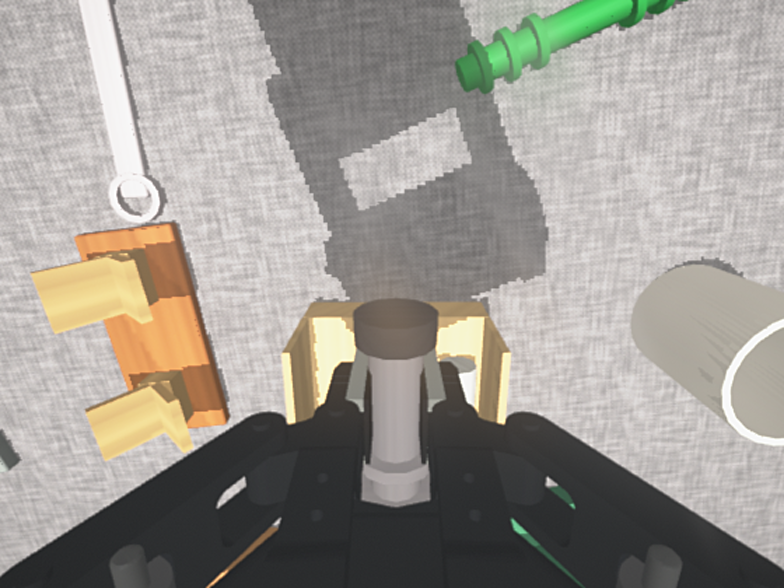

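View pics/sc12.png

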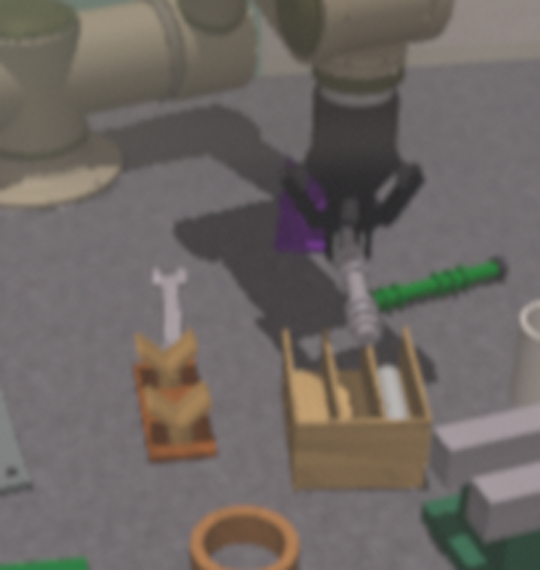

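Run:
```python
from h import *
p=get_image("scene"); save(p,"sc13",crop=(300,130,380,230),s=6)
o=observe();P=np.array(o["position"]);print(P)
ax=np.array([.9949,-.1007,0])
for z in(.1386+.0187,):
  for d in(-.031,-.021,.021,.053,.101,.137,.149):
    c=P+ax*d;c[2]=z; print(d,((proj(p,[c,c-[0,0,.014]])-[300,130])*6).round(0).tolist())
```

```text
[0.51431303 0.29269972 0.1366699 ]
-0.031 [[204.0, 221.0], [202.0, 246.0]]
-0.021 [[206.0, 231.0], [205.0, 257.0]]
0.021 [[216.0, 278.0], [215.0, 303.0]]
0.053 [[224.0, 315.0], [223.0, 341.0]]
0.101 [[237.0, 373.0], [235.0, 400.0]]
0.137 [[247.0, 420.0], [245.0, 447.0]]
0.149 [[251.0, 436.0], [249.0, 464.0]]
```

View pics/sc13.png

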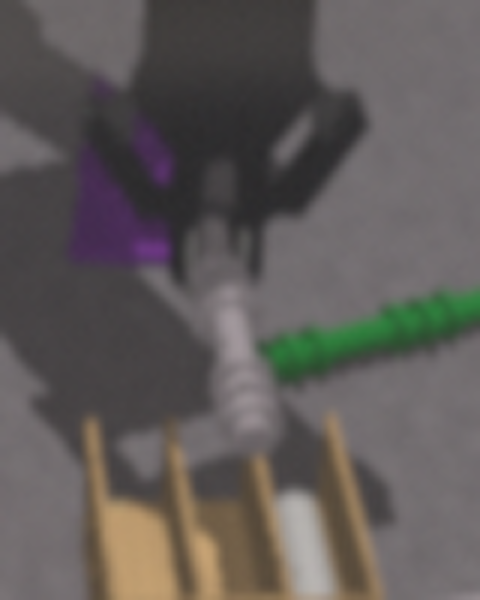

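Run:
```python
from h import *
import pickle
p=pickle.load(open("w4.pkl","rb"))
print(unproj(p,np.array([[348,187],[348,250],[448,187],[448,252],[352,337],[352,395],[444,395]])/1.4,.055)[:,:2].round(4))
print(unproj(p,np.array([[348,160],[448,160]])/1.4,.01)[:,:2].round(4))
to(.459,.1215,.14,.022)
```

```text
[[0.4801 0.0959]
 [0.5137 0.0954]
 [0.479  0.1482]
 [0.5137 0.1502]
 [0.5655 0.0971]
 [0.6041 0.0967]
 [0.603  0.1528]]
[[0.4673 0.0913]
 [0.4661 0.1528]]
t 11.65 pos [0.5143 0.2927 0.1367] yaw -0.1008 slide [ 0.0378 -0.1759 -0.0037] roll -0.123 F [ 0.2  0.5 -2.9] w 0.0152 dist 0.18
```

```bash
python3 -m crank '{"slide":[[0.01,-0.03,-0.003],[0.018,-0.07,-0.003],[0.025,-0.11,-0.003],[0.033,-0.145,-0.003],[0.0353,-0.17,-0.003],[0.0353,-0.1757,-0.003],[0.0353,-0.1757,-0.003],[0.0353,-0.1757,-0.003]],"roll":[-0.02,-0.05,-0.08,-0.11,-0.123,-0.123,-0.123,-0.123],"grip":[0.01,0.01,0.01,0.01,0.01,0.01,0.01,0.01]}' 100
python3 - <<'E'
from h import *
import pickle
p=get_image("wrist");p=get_image("wrist"); save(p,"w14",s=1.4);pickle.dump(p,open("w14.pkl","wb"))
to(.4615,.1216,.033,.022)
E
```

```text
time_s: 12.45
position: [0.4612, 0.1219, 0.1379]
tool_rot: [[-1.0, -0.022, -0.001], [-0.022, 1.0, 0.0], [0.001, 0.0, -1.0]]
ft_force: [0.5, 0.3, -3.2]
grip_width: 0.0152
t 12.55 pos [0.4612 0.1221 0.138 ] yaw 0.0233 slide [-0.0004 -0.0006  0.105 ] roll 0.001 F [-1.2  0.5 -3.1] w 0.0148 dist 0.105
```

View pics/w14.png

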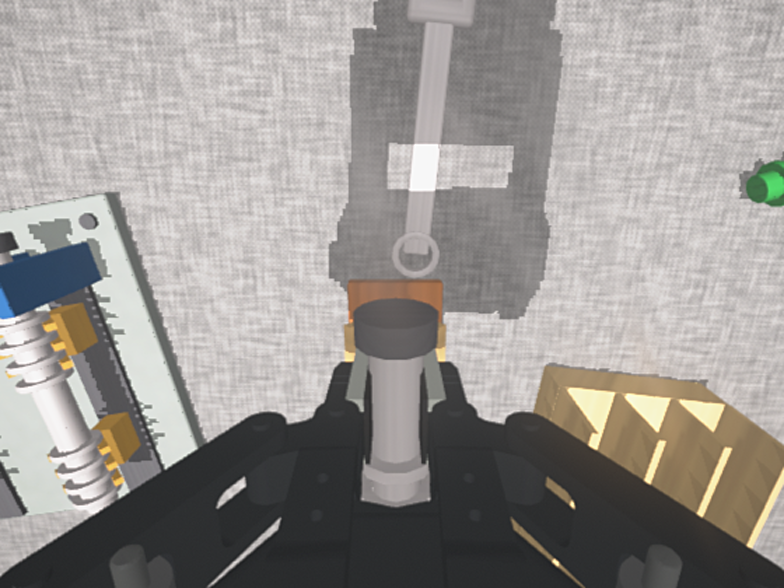

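```bash
python3 -m crank '{"slide":[[0,-0.0003,0.03],[0,-0.0003,0.06],[0,-0.0003,0.085],[0,-0.0003,0.097],[0,-0.0003,0.102],[0,-0.0003,0.106],[0,-0.0003,0.106],[0,-0.0003,0.106]],"roll":[0,0,0,0,0,0,0,0],"grip":[0.01,0.01,0.01,0.01,0.01,0.01,0.01,0.01]}' 100
python3 - <<'E'
from h import *
p=get_image("scene"); save(p,"sc15",crop=(240,160,340,260),s=6)
to(.4615,.1216,.033,.022)
E
```

```text
time_s: 13.35
position: [0.4615, 0.1212, 0.0328]
tool_rot: [[-1.0, -0.023, 0.001], [-0.023, 1.0, 0.0], [-0.001, 0.0, -1.0]]
ft_force: [-0.6, 1.4, -2.2]
grip_width: 0.0152
t 13.4 pos [0.4615 0.1212 0.0329] yaw 0.0225 slide [-0.0001  0.0004 -0.0001] roll 0.001 F [ 0.1  0.9 -2.6] w 0.0152 dist 0.0
```

View pics/sc15.png

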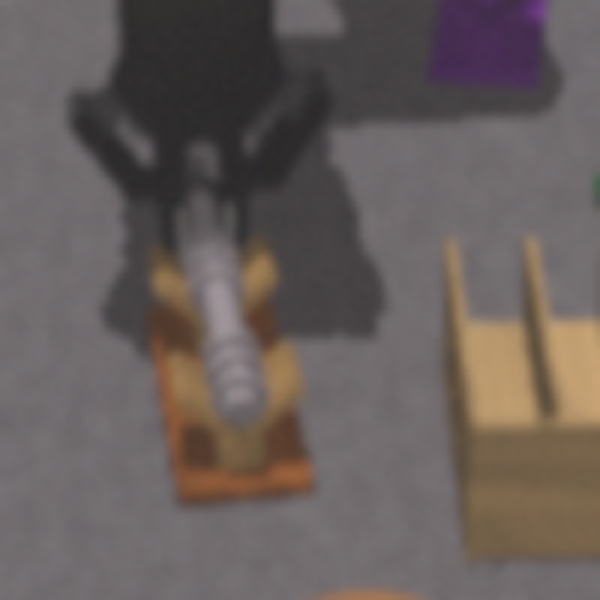

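```bash
python3 -m crank '{"slide":[[0,0,0.001],[0,0,0.002],[0,0,0.002],[0,0,0.002],[0,0,0.002],[0,0,0.002],[0,0,0.002],[0,0,0.002]],"roll":[0,0,0,0,0,0,0,0],"grip":[0.01,0.01,0.01,0.05,0.05,0.05,0.05,0.06]}' 50
python3 - <<'E'
from h import *
to(.5405,.123,.13,.022)
E
```

```text
time_s: 14.2
position: [0.4612, 0.1209, 0.0302]
tool_rot: [[-1.0, -0.022, -0.0], [-0.022, 1.0, -0.0], [0.0, -0.0, -1.0]]
ft_force: [0.1, -0.3, -0.4]
grip_width: 0.06
t 14.2 pos [0.4612 0.1209 0.0302] yaw 0.0221 slide [-0.0794  0.0003 -0.0998] roll 0.0 F [ 0.1 -0.3 -0.4] w 0.06 dist 0.127
```

Released. Lift and move over the waist, then look.

```bash
python3 -m crank '{"slide":[[0,0,-0.03],[0,0,-0.07],[0,0,-0.1],[-0.03,0,-0.11],[-0.06,0,-0.11],[-0.079,0,-0.11],[-0.079,0,-0.11],[-0.079,0,-0.11]],"roll":[0,0,0,0,0,0,0,0],"grip":[0.06,0.06,0.06,0.06,0.06,0.06,0.06,0.06]}' 50
python3 - <<'E'
from h import *
import pickle
p=get_image("wrist");p=get_image("wrist"); save(p,"w16",s=1.4);pickle.dump(p,open("w16.pkl","wb"))
to(.5405,.123,.031,.022)
for r in silhouettes("stud_2",p):
    print(round(r["confidence"],2),np.round(r["box"]))
    if r["confidence"]<.4 : continue
    W,k=axisfit(p,r["pixels"],.0498); print(W[0],W[-1],k,np.polyval(k,.5405))
E
```

```text
time_s: 15.0
position: [0.5394, 0.1227, 0.1398]
tool_rot: [[-1.0, -0.022, -0.001], [-0.022, 1.0, -0.0], [0.001, 0.0, -1.0]]
ft_force: [-0.9, -0.3, -0.2]
grip_width: 0.06
t 15.1 pos [0.5391 0.1228 0.1402] yaw 0.0224 slide [-0.0015  0.0002  0.1091] roll 0.0 F [-1.6 -0.1 -0.4] w 0.0599 dist 0.109
0.94 [282. 176.  38. 230.]
[0.42942709 0.1193908 ] [0.6173048 0.1253056] [0.02435386 0.11006866] 0.12323191870846088
0.84 [ 36. 206.  72. 169.]
[ 0.47391351 -0.08773173] [ 0.61786121 -0.08038441] [ 0.08819866 -0.1318804 ] -0.08420903098834981
0.59 [558.  35.   4.  18.]
[0.40525855 0.30756687] [0.41374847 0.31042921] [0.29599689 0.1871297 ] 0.34711601223528776
```

View pics/w16.png

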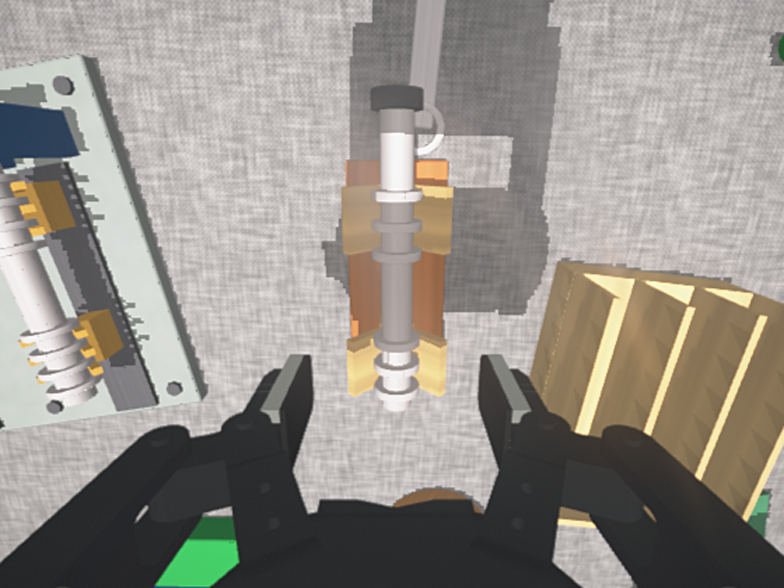

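```bash
python3 -m crank '{"slide":[[-0.0003,0.0003,0.04],[-0.0003,0.0003,0.08],[-0.0003,0.0003,0.109],[-0.0003,0.0003,0.109],[-0.0003,0.0003,0.109],[-0.0003,0.0003,0.109],[-0.0003,0.0003,0.109],[-0.0003,0.0003,0.109]],"roll":[0,0,0,0,0,0,0,0],"grip":[0.06,0.06,0.06,0.06,0.06,0.01,0.01,0.01]}' 50
python3 -c "
from h import *
to(.5606,-.1988,.131,.188)"
```

```text
time_s: 15.95
position: [0.5409, 0.1232, 0.0324]
tool_rot: [[-1.0, -0.022, 0.002], [-0.022, 1.0, 0.0], [-0.002, 0.0, -1.0]]
ft_force: [0.2, 10.4, 13.2]
grip_width: 0.0168
t 15.95 pos [0.5409 0.1232 0.0324] yaw 0.0221 slide [-0.0128 -0.3224 -0.0986] roll -0.166 F [ 0.2 10.4 13.2] w 0.0168 dist 0.337
```

```bash
python3 -m crank '{"slide":[[0,0,-0.03],[0,0,-0.075],[0,-0.03,-0.099],[-0.004,-0.078,-0.099],[-0.006,-0.126,-0.099],[-0.008,-0.174,-0.099],[-0.01,-0.222,-0.099],[-0.0115,-0.27,-0.099]],"roll":[0,0,0,0,-0.04,-0.08,-0.12,-0.16],"grip":[0.01,0.01,0.01,0.01,0.01,0.01,0.01,0.01]}' 50
python3 -c "
from h import *
to(.5606,-.198,.131,.188)"
```

```text
time_s: 16.75
position: [0.5575, -0.1485, 0.1305]
tool_rot: [[-0.983, -0.183, 0.0], [-0.183, 0.983, 0.0], [-0.0, 0.0, -1.0]]
ft_force: [0.5, 0.9, -3.1]
grip_width: 0.0163
t 16.75 pos [ 0.5575 -0.1485  0.1305] yaw 0.1838 slide [ 0.006  -0.0492 -0.0005] roll -0.004 F [ 0.5  0.9 -3.1] w 0.0163 dist 0.05
```

```bash
python3 -m crank '{"slide":[[0.003,-0.02,0],[0.006,-0.04,0],[0.006,-0.048,0],[0.006,-0.048,0],[0.006,-0.048,0],[0.006,-0.048,0],[0.006,-0.048,0],[0.006,-0.048,0]],"roll":[-0.005,-0.005,-0.005,-0.005,-0.005,-0.005,-0.005,-0.005],"grip":[0.01,0.01,0.01,0.01,0.01,0.01,0.01,0.01]}' 50
python3 - <<'E'
from h import *
import pickle
p=get_image("wrist"); save(p,"w17",s=1.4);save(p,"w17z",crop=(230,60,340,180),s=5);pickle.dump(p,open("w17.pkl","wb"));print(np.round(p["xyz"],4))
to(.5606,-.198,.047,.188)
E
```

```text
time_s: 17.55
position: [0.5607, -0.1943, 0.1304]
tool_rot: [[-0.982, -0.187, 0.0], [-0.187, 0.982, -0.0], [-0.0, -0.0, -1.0]]
ft_force: [0.3, 0.2, -3.2]
grip_width: 0.0166
[ 0.4854 -0.2093  0.2745]
t 17.6 pos [ 0.5607 -0.1945  0.1303] yaw 0.1878 slide [ 0.0008 -0.0034  0.0833] roll -0.0 F [-0.1 -0.1 -3.8] w 0.0163 dist 0.083
```

View pics/w17.png

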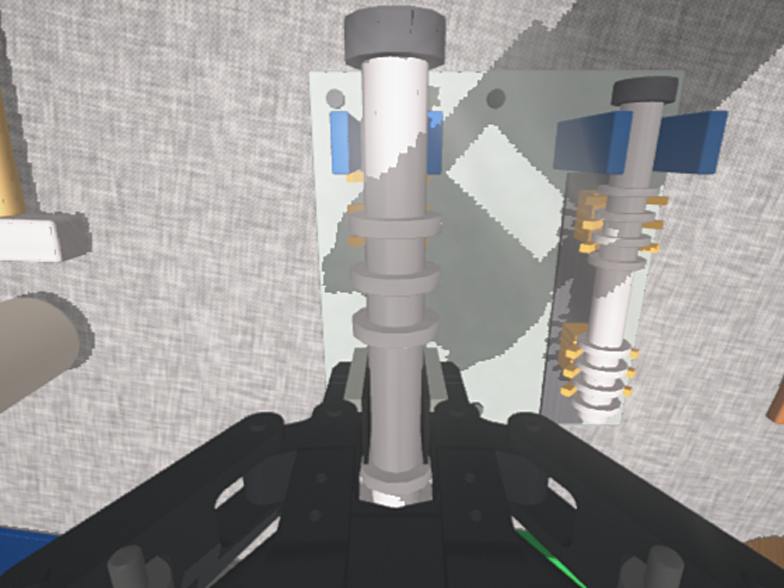

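View pics/w17z.png

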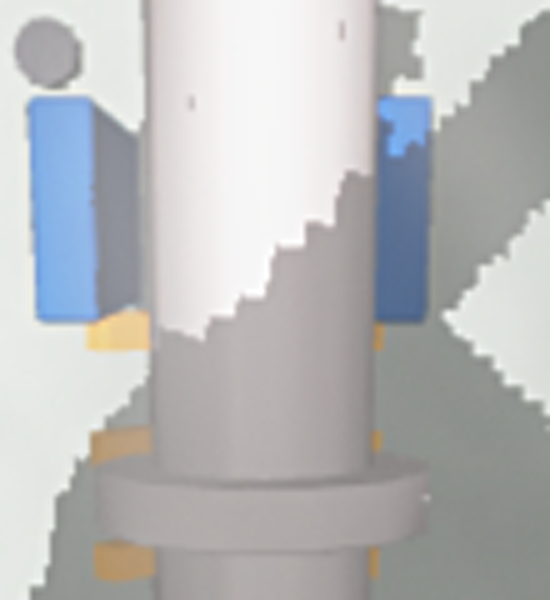

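```bash
python3 - <<'E'
from h import *
import pickle
p=pickle.load(open("w17.pkl","rb")); cam=np.array(p["xyz"]); R=np.array(p["rotation"]); ey=np.array([-.187,.982,0]);ex=np.array([.982,.187,0])
v=np.array([447,562])/5+60
for z in(.052,.055,.058): 
    x=(unproj(p,np.c_[[255,255],v],z)-cam)@ex; print(z,x.round(4),"origin",(x+[.05,.034]).round(4))
# fork rows 97,322
x=(unproj(p,np.c_[[240,240],np.array([97,322])/5+60],.08)-cam)@ex; print("fork origin",x+[.093,.067])
# stud: far rim tops, z=.149+.014 (TCP .1303+.0187 -> grip offset here .0324 vs .0498 => .0174)
for zc in(.148,.149):
  f=lambda row:((unproj(p,[[282,row]],zc+.014)-cam)@ex)[0]
  print(zc,"rims",[round(f(r/1.4)+a,4) for r,a in((237,.0555),(291,.0395),(347,.0235))],"w17z rim",round(f(550/5+60)+.0555,4))
E
python3 - <<'E'
import sys; sys.path.insert(0,'.')
from h import *
import pickle
p=pickle.load(open("w17.pkl","rb")); save(p,"/../pics/x") if 0 else None
im=p["frame"][140:260,240:330,::-1]; cv2.imwrite("pics/w17r.png",cv2.resize(im,None,fx=5,fy=5,interpolation=cv2.INTER_CUBIC))
E
```

```text
0.052 [0.0277 0.0445] origin [0.0777 0.0785]
0.055 [0.0273 0.0439] origin [0.0773 0.0779]
0.058 [0.0269 0.0433] origin [0.0769 0.0773]
fork origin [0.07617574 0.07590634]
0.148 rims [np.float64(0.0768), np.float64(0.0759), np.float64(0.0769)] w17z rim 0.0771
0.149 rims [np.float64(0.0766), np.float64(0.0756), np.float64(0.0765)] w17z rim 0.0769
```

View pics/w17r.png

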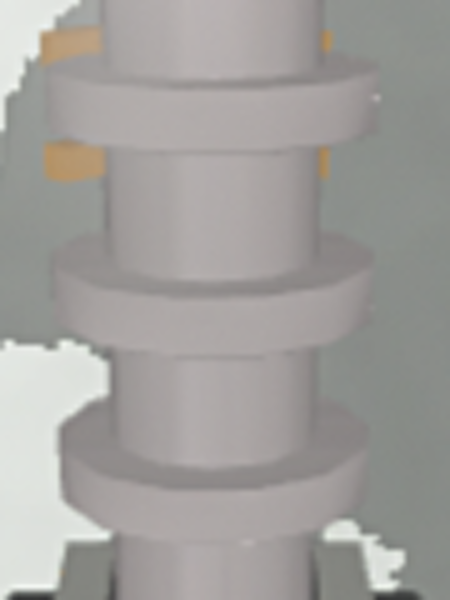

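```bash
python3 -m crank '{"slide":[[-0.0005,-0.0036,0.03],[-0.0005,-0.0036,0.06],[-0.0005,-0.0036,0.075],[-0.0005,-0.0036,0.081],[-0.0005,-0.0036,0.083],[-0.0005,-0.0036,0.083],[-0.0005,-0.0036,0.083],[-0.0005,-0.0036,0.083]],"roll":[0,0,0,0,0,0,0,0],"grip":[0.01,0.01,0.01,0.01,0.01,0.01,0.01,0.01]}' 50
python3 - <<'E'
from h import *
import pickle
p=get_image("wrist"); save(p,"w18",crop=(200,0,360,260),s=2.3);pickle.dump(p,open("w18.pkl","wb"));print(np.round(p["xyz"],4))
to(.5606,-.198,.036,.188)
E
```

```text
time_s: 18.4
position: [0.5622, -0.1985, 0.0481]
tool_rot: [[-0.983, -0.186, 0.001], [-0.186, 0.983, -0.001], [-0.001, -0.001, -1.0]]
ft_force: [-0.1, 0.5, -2.8]
grip_width: 0.0162
[ 0.4867 -0.2133  0.1922]
t 18.45 pos [ 0.5621 -0.1985  0.0479] yaw 0.1872 slide [0.0014 0.0008 0.0119] roll -0.001 F [-0.2 -0.4 -2.9] w 0.0164 dist 0.012
```

View pics/w18.png

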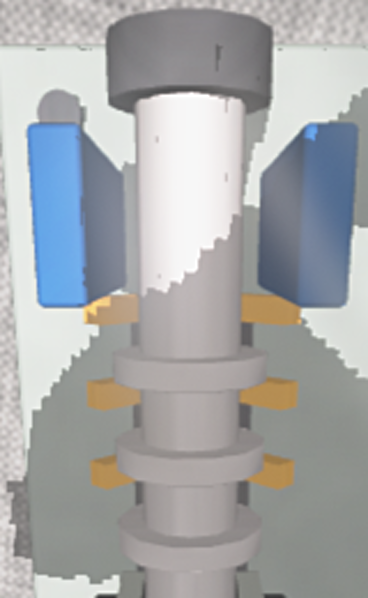

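Run:
```python
from h import *
import pickle
p=pickle.load(open("w18.pkl","rb")); cam=np.array(p["xyz"]); ex=np.array([.9825,.187,0])
save(p,"w18z",crop=(230,150,340,250),s=6)
for z in(.052,.055): print(((unproj(p,[[255,171.7],[255,204.8]],z)-cam)@ex+[.05,.034]).round(4))
```

```text
[0.0779 0.078 ]
[0.0773 0.0771]
```

View pics/w18z.png

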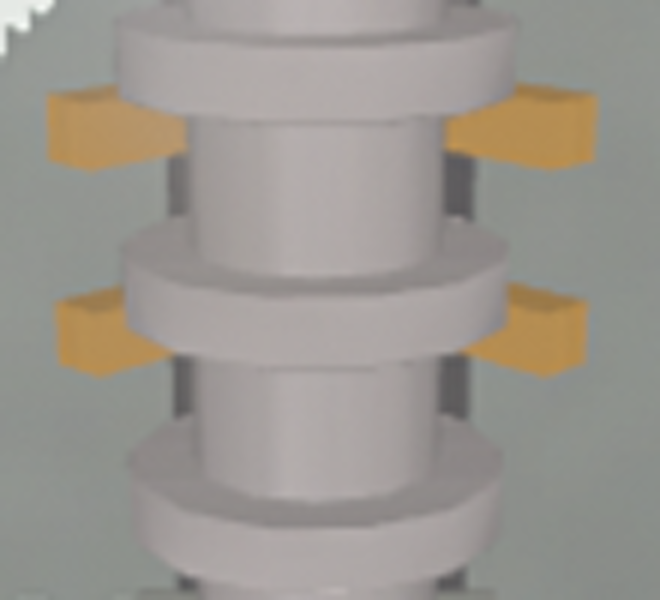

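```bash
python3 -m crank '{"slide":[[0,0,0.002],[0,0,0.004],[0,0,0.006],[0,0,0.008],[0,0,0.01],[0,0,0.0112],[0,0,0.0112],[0,0,0.0112]],"roll":[0,0,0,0,0,0,0,0],"grip":[0.01,0.01,0.01,0.01,0.01,0.01,0.01,0.01]}' 50
python3 - <<'E'
from h import *
import pickle
p=get_image("wrist"); save(p,"w19",crop=(200,0,360,260),s=2.3);pickle.dump(p,open("w19.pkl","wb"))
to(.5606,-.198,.036,.188)
E
```

```text
time_s: 19.25
position: [0.5619, -0.1982, 0.0375]
tool_rot: [[-0.982, -0.186, 0.001], [-0.186, 0.982, -0.0], [-0.001, -0.001, -1.0]]
ft_force: [-4.5, 1.8, 10.4]
grip_width: 0.0166
t 19.3 pos [ 0.5619 -0.1983  0.0375] yaw 0.1874 slide [0.0012 0.0005 0.0015] roll -0.001 F [-4.1  2.5 11.3] w 0.0163 dist 0.002
```

View pics/w19.png

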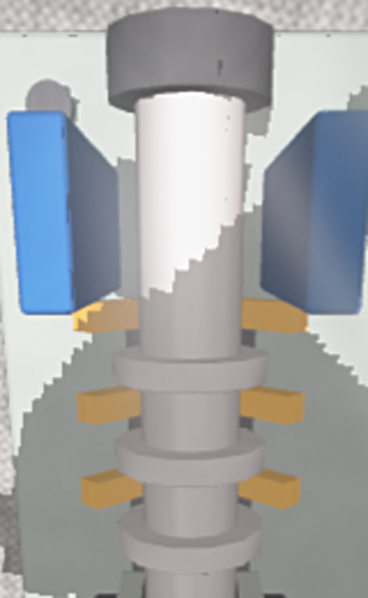

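```bash
python3 -m crank '{"slide":[[0,0,-0.0005],[0,0,-0.0005],[0,0,-0.0005],[0,0,-0.0005],[0,0,-0.03],[0,0,-0.07],[0,0,-0.11],[0,0,-0.15]],"roll":[0,0,0,0,0,0,0,0],"grip":[0.05,0.05,0.05,0.05,0.05,0.05,0.05,0.06]}' 50
python3 - <<'E'
from h import *
import pickle
p=get_image("wrist");p=get_image("wrist"); save(p,"w20",s=1.4);save(p,"w20z",crop=(150,50,390,290),s=2.5)
p=get_image("scene"); save(p,"sc20",crop=(110,160,290,290),s=4.4)
to(.56,-.198,.036,.188)
E
```

```text
time_s: 20.1
position: [0.5616, -0.1983, 0.1876]
tool_rot: [[-0.983, -0.186, -0.0], [-0.186, 0.983, 0.0], [0.0, 0.0, -1.0]]
ft_force: [0.6, -0.6, -0.1]
grip_width: 0.0596
t 20.25 pos [ 0.5627 -0.1988  0.1886] yaw 0.1873 slide [0.0031 0.0019 0.1526] roll -0.001 F [-0.1 -1.  -0.6] w 0.0599 dist 0.153
```

View pics/w20z.png

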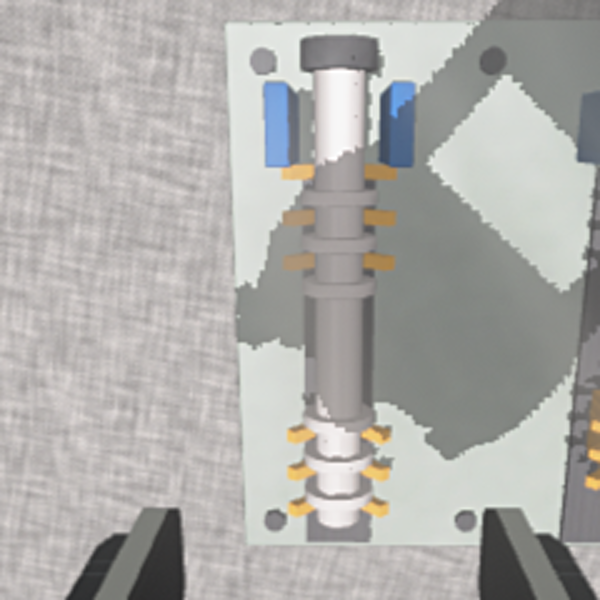

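View pics/sc20.png

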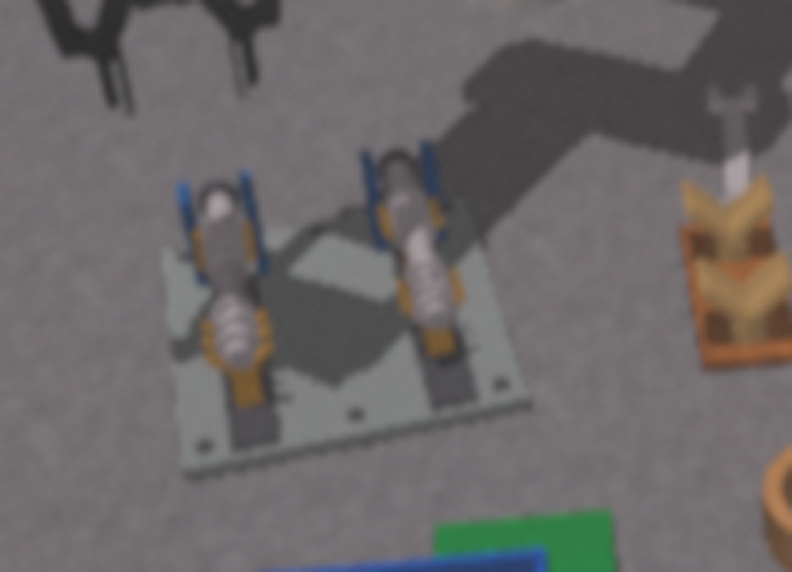

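Both studs sit level with brass teeth between the rings. Stud_2 is at (338, 50–520) in the w20z crop, and the arm is clear of it.

Run:
```python
from h import *
print(close_job()); print(observe()["time_s"])
```

```text
the job is handed in; nothing more can be done
None
the job is handed in; nothing more can be done
```

Both studs are seated and released, and the job was handed in at about 20 s of the 72 s allowed; no verdict was reported. Stud_1 is the fine one (four rings per zone) and went from the V-rest into the left bay. Stud_2 is the coarse one (three rings per zone). I lifted it from the rack by its shank, laid it on the V-rest, let go, took it again by its waist and seated it in the right bay.

**Checks that passed:**
- **Seating height:** both studs came down to about the seated height, against an upward push of roughly 6 N (stud_1) and 11 N (stud_2). That is not the 7 mm too high of rings standing on teeth.
- **Fit:** the last wrist and scene pictures show the teeth between the rings, both studs centred between the fork cheeks with the heads at the forks, and the gripper clear. I saw nothing else moved.

**Checks that disagreed:**
- My first fits of the gauge position disagreed by up to 5 mm. The plate edges did not match the forks and teeth, and the arm was still settling when some pictures were taken.
- I corrected for this using forks, teeth and rings seen in the same picture just before each descent.
- At the last touch stud_2 showed about 4 N sideways; it still looked level and in place after release.

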